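# Clear the reagent bottles, fetch the jar to the balance, sort the bottles back

### The arm

A 6-joint arm with a two-finger parallel gripper is mounted at the origin on the work surface. World frame = base frame: x ahead of the robot, y to its left, z up, the work surface at z = 0. Lengths are in mm, angles in rad, forces in N, time in s.
With the tool pointing down it reaches from about 300 to 775 mm from the base axis. Payload 14.6 kg.
Tool frame: the origin (TCP) lies at the very end of the fingers, on their centre line; the grasp point (between the pads) lies 19 mm behind it; y points along the fingers, z is the direction in which the jaws open and shut, and the axes are right-handed (so a half turn about y gives the same grasp; the last joint's range is limited). The gripper opens to 94 mm and grips with 3 to 60 N. Pads are 16 mm wide; open, the fingers measure 119 mm over their backs; the gripper's body (75 mm by 177 mm) begins 78 mm behind the grasp point.
Start: joints at [1.282, 0.3, 1.521, -0, 1.321, -0.067], TCP at [120.99, 536.517, 205.446] pointing down, gripper open.
Joint ranges: [-3.03, 3.03], [-0.79, 2.21], [0.23, 2.52], [-1.04, 4.18], [0, 3.07], [-2.55, 2.55]. Speed limits (rad/s): [2.22, 2.22, 2.57, 3.14, 3.14, 3.14].

### API

Orientations are given as [roll, pitch, yaw] about the fixed x, y, z axes, in that order (R = Rz(yaw) Ry(pitch) Rx(roll)).
In Python, from cell import monitor, optics, manip gives the robot as it stands.
- The arm moves only by the shell command python3 -m creep 'ROWS' [FORCE]. ROWS is JSON, a list of rows, each an object of numbers: "tx", "ty", "tz": the shift along the tool's x, y, z scaled (see below); "turn": the turn about the tool's y scaled (see below); "fingers": the finger opening in mm, from 0 to 94. In form: [{"tx": .., "ty": .., "tz": .., "turn": .., "fingers": ..}, ...]. A call has 1 to 20 rows; each row is the pose to reach, as a shift and turn from the pose measured when the call began, along the tool's axes at that moment, turning the shorter way round; what a row does not reach only later rows make up. The controller multiplies each number of a shift by 200 mm and each number of a turn by pi rad. A row lasts 1/10 s, in which the tool goes at most 50 mm and 8.59 degrees, less where a joint would pass 70% of its speed; a pose out of reach is approached as far as the arm can. A call with a number of a shift or a turn outside -1 to 1 is refused whole. A call with a gripper value outside its range is refused whole. The fingers move at their own pace and stop on an object; FORCE is the grip in N (left out, the last holds). Time passes only in rows, so rows that repeat a pose let the fingers close. It gives the time, the measured TCP pose, the force and the opening at its end, in the units of the state.
- monitor.read_state(): the state, without advancing time (a new reading comes with each control period).
- optics.camera(name): name is "scene" or "top" or "wrist"; returns a dict with "frame" (384x512x3 uint8, red, green, blue), "range_z" (384x512 float32, mm along the optical axis (not along the pixel's ray), 0 where there is no reading), "fx", "fy", "cx", "cy" (pixels), "R" (3x3) and "t" (3): a world point X has camera coordinates R X + t; the wrist camera has in their place "mount" (4x4, takes a point from camera to tool coordinates, whose origin is the TCP and whose axes are the tool frame's). Camera axes: x right, y down, z forward; pixel columns grow to the right and rows downward; lengths in mm; the calibration is good to about 2 mm. A picture is of the moment at which its call begins: read the wrist's pose just before it.
- manip.sign_off(): hands the job in, once; it reports no verdict.
The state is a dict: "clock": time; "joints": joint angles; "qd": joint speeds; "effort": joint torques, N m; "eef_pos": TCP position; "eef_rot": TCP orientation; "wrist_force": force on the tool from outside, world axes, zero at the start; "moment": the same for the moment, N m; "finger_gap": finger opening in mm.
Only numpy, scipy, OpenCV 4.12 (cv2) and the standard library are available. Lean on these libraries where they do the work, as an engineer would, in place of code of your own. Each camera call takes 0.05 s, during which the arm holds its last target.

### The job

Clear the three stoppered bottles out of the way by standing them all on the black mat, then fetch the white jar from behind them and set it gently, upright, in the middle of the balance pan. Only then put the bottles back in the tray, each standing in the middle of the disc of its own colour. Keep bottles and jar upright and leave the conical flask alone.

Things in the scene. Friction and masses are not known exactly. Their poses are not given: they have to be found in the camera images.
- red_bottle_center (a point): red bottle: loose amber bottle, red band and stopper, 140 high, 0.15-0.3 kg. Body 50 diameter to 80 above its foot, then sloping shoulder; stopper a fixed plain cylinder 30 diameter, 100 to 140 above the foot: lift by it. Point: on the axis, 70 above the foot; z is the axis. Starts upright on a disc of the tray's front row, not always that of its own colour.
- blue_bottle_center (a point): blue bottle: loose amber bottle, blue band and stopper, 140 high, 0.15-0.3 kg. Body 50 diameter to 80 above its foot, then sloping shoulder; stopper a fixed plain cylinder 30 diameter, 100 to 140 above the foot: lift by it. Point: on the axis, 70 above the foot; z is the axis. Starts upright on a disc of the tray's front row, not always that of its own colour.
- yellow_bottle_center (a point): yellow bottle: loose amber bottle, yellow band and stopper, 140 high, 0.15-0.3 kg. Body 50 diameter to 80 above its foot, then sloping shoulder; stopper a fixed plain cylinder 30 diameter, 100 to 140 above the foot: lift by it. Point: on the axis, 70 above the foot; z is the axis. Starts upright on a disc of the tray's front row, not always that of its own colour.
- red_disc: red disc: home of the red bottle, flat plate 72 diameter, 3 thick, fixed on the white tray's floor, its underside 5 above the table. Origin: centre of its underside. The discs lie 80 apart in a row along the tray's front (robot side), in changing order; y runs along the row, x to the tray's back. Tray: fixed, 150 by 270, rim 18 high; the row is 30 in front of its middle.
- blue_disc: blue disc: home of the blue bottle, flat plate 72 diameter, 3 thick, fixed on the white tray's floor, its underside 5 above the table. Origin: centre of its underside. The discs lie 80 apart in a row along the tray's front (robot side), in changing order; y runs along the row, x to the tray's back. Tray: fixed, 150 by 270, rim 18 high; the row is 30 in front of its middle.
- yellow_disc: yellow disc: home of the yellow bottle, flat plate 72 diameter, 3 thick, fixed on the white tray's floor, its underside 5 above the table. Origin: centre of its underside. The discs lie 80 apart in a row along the tray's front (robot side), in changing order; y runs along the row, x to the tray's back. Tray: fixed, 150 by 270, rim 18 high; the row is 30 in front of its middle.
- jar_center (a point): white jar: loose, closed, ceramic, plain cylinder 44 diameter, 60 high, thin dark ring near the top and dark dot on top, 0.11-0.22 kg, standing on the tray floor (5 above the table) close behind the bottles, about 33 behind the tray's middle. Point: its centre, 30 above its foot; z is its axis.
- mat: black rubber mat, the side area: fixed, 290 by 140, 3 thick, flat on the table to the left or the right of the tray. Origin: centre of its underside; x along its long side, y along its short side.
- pan: round steel pan, 110 diameter, fixed, of the laboratory balance (grey machine, case top 58 above the table, on the other side of the tray from the mat). Origin: centre of its upper face, 68 above the table; z up, x away from the robot. The case reaches 90 beyond the pan centre, 150 towards the robot (dark display) and 90 to either side.
- flask_center (a point): bystander: conical glass flask with pink contents, 72 diameter at the foot, 120 high, loose, between the tray and the robot. Point: on its axis, 60 above its foot. To be left alone.

How it is judged (in metres and radians):
On the way, in this order (a step that is already met when the one before it is completed fails the run):
1. all three bottles stand released on the black mat, the jar still in its place (x of red_bottle_center in the frame of mat between -0.13 and 0.13 m and y of red_bottle_center in the frame of mat between -0.055 and 0.055 m and z of red_bottle_center in the frame of mat between 0.066 and 0.08 m and linear speed of each of red_bottle, blue_bottle, yellow_bottle below 0.02 m/s and angle between each of red_bottle, blue_bottle, yellow_bottle's own z axis and vertical below 0.1 rad and contact force between the fingers and red_bottle below 0.05 N and x of blue_bottle_center in the frame of mat between -0.13 and 0.13 m and y of blue_bottle_center in the frame of mat between -0.055 and 0.055 m and z of blue_bottle_center in the frame of mat between 0.066 and 0.08 m and contact force between the fingers and blue_bottle below 0.05 N and x of yellow_bottle_center in the frame of mat between -0.13 and 0.13 m and y of yellow_bottle_center in the frame of mat between -0.055 and 0.055 m and z of yellow_bottle_center in the frame of mat between 0.066 and 0.08 m and contact force between the fingers and yellow_bottle below 0.05 N and distance of jar_center from where it was at the start of the episode below 0.03 m), for 0.2 s.
2. the jar stands released in the middle of the balance pan, the bottles still on the mat (horizontal distance between jar_center and pan below 0.015 m and z of jar_center in the frame of pan between 0.025 and 0.036 m and linear speed of each of jar, red_bottle, blue_bottle, yellow_bottle below 0.02 m/s and angle between each of jar, red_bottle, blue_bottle, yellow_bottle's own z axis and vertical below 0.1 rad and contact force between the fingers and jar below 0.05 N and x of red_bottle_center in the frame of mat between -0.13 and 0.13 m and y of red_bottle_center in the frame of mat between -0.055 and 0.055 m and z of red_bottle_center in the frame of mat between 0.066 and 0.08 m and contact force between the fingers and red_bottle below 0.05 N and x of blue_bottle_center in the frame of mat between -0.13 and 0.13 m and y of blue_bottle_center in the frame of mat between -0.055 and 0.055 m and z of blue_bottle_center in the frame of mat between 0.066 and 0.08 m and contact force between the fingers and blue_bottle below 0.05 N and x of yellow_bottle_center in the frame of mat between -0.13 and 0.13 m and y of yellow_bottle_center in the frame of mat between -0.055 and 0.055 m and z of yellow_bottle_center in the frame of mat between 0.066 and 0.08 m and contact force between the fingers and yellow_bottle below 0.05 N), for 0.2 s.
At the end, for the whole second after the job is handed in: Each bottle stands upright, released and at rest on the disc of its own colour, within 12 mm of its centre; the jar stands upright, released and at rest on the balance pan, within 15 mm of its centre (horizontal distance between red_bottle_center and red_disc below 0.012 m and z of red_bottle_center in the frame of red_disc between 0.067 and 0.079 m and linear speed of each of red_bottle, blue_bottle, yellow_bottle, jar below 0.02 m/s and angle between each of red_bottle, blue_bottle, yellow_bottle, jar's own z axis and vertical below 0.1 rad and contact force between the fingers and red_bottle below 0.05 N and horizontal distance between blue_bottle_center and blue_disc below 0.012 m and z of blue_bottle_center in the frame of blue_disc between 0.067 and 0.079 m and contact force between the fingers and blue_bottle below 0.05 N and horizontal distance between yellow_bottle_center and yellow_disc below 0.012 m and z of yellow_bottle_center in the frame of yellow_disc between 0.067 and 0.079 m and contact force between the fingers and yellow_bottle below 0.05 N and horizontal distance between jar_center and pan below 0.015 m and z of jar_center in the frame of pan between 0.025 and 0.036 m and contact force between the fingers and jar below 0.05 N); the robot touches nothing.
It fails at once if a bottle or the jar is tipped by more than 30 degrees (angle between any of red_bottle, blue_bottle, yellow_bottle, jar's own z axis and vertical above 0.52 rad).
It fails at once if the jar is dropped or slammed onto the pan (over 0.5 m/s within 20 mm of it) (linear speed of jar above 0.5 m/s and horizontal distance between jar_center and pan below 0.055 m and z of jar_center in the frame of pan between 0 and 0.05 m).
It fails at once if the conical flask is shifted by more than 15 mm (distance of flask_center from where it was at the start of the episode above 0.015 m).
It also fails if it takes over 136 s, if anything falls off the work surface, if the arm or the gripper's body presses on something with over 40 N, if the wrist force passes 120 N, or if a joint passes its speed limit or range.

## Working session

There is one attempt and no reset: what is moved stays moved. The work goes in short steps, Python scripts to look and compute and a shell command to move; the robot and the scene stay as the last step left them, time stands still between calls to the robot, and variables do not carry over. Pictures are saved under pics/ and viewed, and the job is handed in when it is done.

```bash
ls; mkdir -p pics
python3 - <<'E'
from cell import monitor, optics, manip
import cv2
print(monitor.read_state())
for n in ["scene","top","wrist"]:
    c=optics.camera(n); cv2.imwrite(f"pics/{n}0.png",c["frame"][:,:,::-1]); print(n,{k:v for k,v in c.items() if k not in("frame","range_z")})
E
```

```text
pics
{'clock': 0.0, 'joints': array([ 1.28242328e+00,  3.00442956e-01,  1.52154444e+00, -4.68776157e-06,
        1.32069397e+00, -6.65382918e-02]), 'qd': array([ 0.00046459, -0.00183012, -0.00014453,  0.00082812, -0.00028062,
       -0.00063095]), 'effort': array([ 1.86347620e-04, -5.31804156e+01, -3.52746892e+01,  7.08380900e-02,
        2.43949756e-02, -2.31026569e-06]), 'eef_pos': array([120.91179148, 536.29289283, 204.917268  ]), 'eef_rot': array([-1.57188293e+00,  6.78566831e-05, -2.21833629e-01]), 'wrist_force': array([0.13084493, 0.56236185, 1.04794493]), 'moment': array([0.0004349 , 0.02369358, 0.00531616]), 'finger_gap': 93.98151799550821}
scene {'fx': 494.0527676575002, 'fy': 494.0527676575002, 'cx': 260.32646468155104, 'cy': 195.5286823289012, 'R': array([[ 0.50715294,  0.861689  ,  0.01696939],
       [ 0.65787451, -0.37432677, -0.65351404],
       [-0.55677376,  0.3425953 , -0.75672415]]), 't': array([-281.01328788, -304.9226171 , 1453.12646168])}
top {'fx': 352.5215501545079, 'fy': 352.5215501545079, 'cx': 259.30518974882983, 'cy': 192.0902241290553, 'R': array([[-0.00668443, -0.99986139,  0.01524843],
       [-0.99805866,  0.00572658, -0.06201707],
       [ 0.06192115, -0.01563337, -0.9979586 ]]), 't': array([-10.04951297, 506.86189154, 801.0739117 ])}
wrist {'fx': 286.8042924534923, 'fy': 286.8042924534923, 'cx': 256.0791749825787, 'cy': 194.27410899710227, 'mount': array([[ 8.75691436e-05,  9.71452880e-01,  2.37232573e-01,
        -6.88353763e+01],
       [-1.28738839e-03, -2.37232267e-01,  9.71452106e-01,
        -1.80556436e+02],
       [ 9.99999167e-01, -3.90479689e-04,  1.22986293e-03,
         1.02589767e+00],
       [ 0.00000000e+00,  0.00000000e+00,  0.00000000e+00,
         1.00000000e+00]])}
```

View pics/scene0.png

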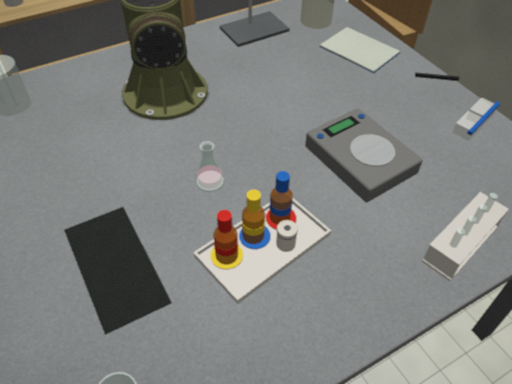

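View pics/top0.png

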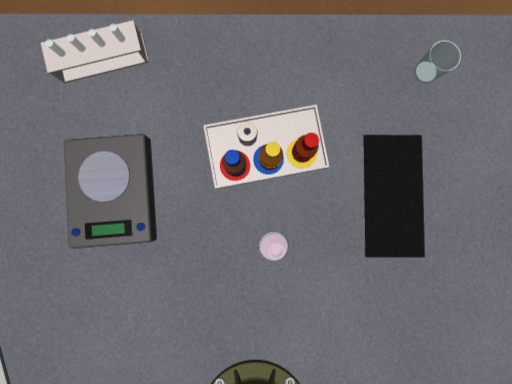

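View pics/wrist0.png

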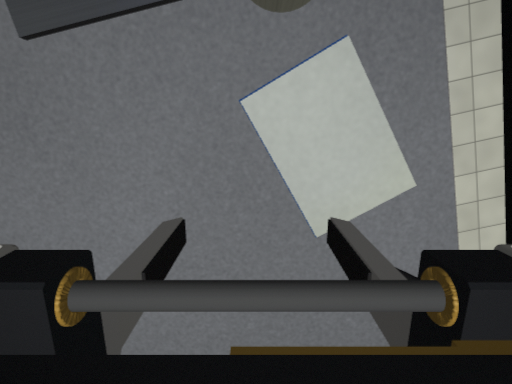

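```bash
cat > h.py <<'E'
from cell import monitor, optics, manip
import numpy as np, cv2
def cam(n):
    st=monitor.read_state() if n=="wrist" else None
    c=optics.camera(n)
    if n=="wrist":
        from scipy.spatial.transform import Rotation as Ro
        T=np.eye(4);T[:3,:3]=Ro.from_euler('xyz',st['eef_rot']).as_matrix();T[:3,3]=st['eef_pos']
        M=T@c['mount']; c['R']=M[:3,:3].T; c['t']=-M[:3,:3].T@M[:3,3]
    c['hsv']=cv2.cvtColor(c['frame'],cv2.COLOR_RGB2HSV)
    return c
def cloud(c):
    v,u=np.mgrid[:384,:512]; z=c['range_z'].astype(float)
    p=np.stack([(u-c['cx'])/c['fx']*z,(v-c['cy'])/c['fy']*z,z],-1)
    return (p-c['t'])@c['R']
def onplane(c,uv,h):
    uv=np.atleast_2d(uv).astype(float)
    d=np.c_[(uv[:,0]-c['cx'])/c['fx'],(uv[:,1]-c['cy'])/c['fy'],np.ones(len(uv))]@c['R']
    o=-c['R'].T@c['t']; s=(h-o[2])/d[:,2]; return o+s[:,None]*d
def proj(c,X):
    q=np.atleast_2d(X)@c['R'].T+c['t']; return np.c_[q[:,0]/q[:,2]*c['fx']+c['cx'],q[:,1]/q[:,2]*c['fy']+c['cy']]
def circ(p):
    p=p[:,:2];A=np.c_[2*p,np.ones(len(p))];s=np.linalg.lstsq(A,(p**2).sum(1),rcond=None)[0]
    return s[:2],np.sqrt(s[2]+s[:2]@s[:2])
def colmask(c):
    h,s,v=[c['hsv'][...,i].astype(int) for i in range(3)]
    return {'red':((h<5)|(h>174))&(s>180)&(v>100),'yellow':(h>22)&(h<33)&(s>180)&(v>130),'blue':(h>103)&(h<122)&(s>170)&(v>80)}
E
python3 - <<'E'
from h import *
for n in ["top","scene"]:
    c=cam(n);P=cloud(c);m=colmask(c);print(n,'table z',np.median(P[...,2][c['range_z']>0]), 'cam',-c['R'].T@c['t'])
    for k,mm in m.items():
        # disc pixels
        for nm,lo,hi in(("stopper top",143,155),("disc",2,14)):
            q=mm&(P[...,2]>lo)&(P[...,2]<hi)&(c['range_z']>0)&(abs(P[...,1])<250)&(P[...,0]>300)
            pts=P[q]
            if len(pts)<5: print(k,nm,len(pts));continue
            print(k,nm,len(pts),pts.mean(0).round(1),np.ptp(pts[:,0]).round(),np.ptp(pts[:,1]).round(),np.median(pts[:,2]).round(1))
            if nm=="disc": 
                hull=cv2.convexHull(pts[:,:2].astype(np.float32)); print('   minEnclosing',cv2.minEnclosingCircle(hull))
    v=c['hsv'][...,2].astype(int); s=c['hsv'][...,1]
    # mat
    q=(v<22)&(abs(P[...,2])<8)&(P[...,1]<-130)&(P[...,0]>250);q=cv2.morphologyEx(q.astype(np.uint8),cv2.MORPH_OPEN,np.ones((5,5)))
    cs=max(cv2.findContours(q,0,1)[0],key=cv2.contourArea);w=onplane(c,cs[:,0],3);print('mat',cv2.minAreaRect(w[:,:2].astype(np.float32)))
    q=(abs(P[...,2]-68)<4)&(P[...,1]>150)&(c['range_z']>0)&(s<60)&(v>100)
    q=cv2.morphologyEx(q.astype(np.uint8),cv2.MORPH_OPEN,np.ones((5,5)))
    cs=max(cv2.findContours(q,0,1)[0],key=cv2.contourArea);w=onplane(c,cs[:,0],68);print('pan',circ(w),cv2.minEnclosingCircle(w[:,:2].astype(np.float32)))
    q=(abs(P[...,2]-65)<4)&(abs(P[...,1])<150)&(P[...,0]>400)&(c['range_z']>0)&((s<60))
    print('jar top',P[q].mean(0),P[q].ptp(0) if hasattr(P,'ptp') else np.ptp(P[q],axis=0),q.sum())
    q=((v>150)&(s<60)&(abs(P[...,2])<25)&(P[...,2]>-5)&(abs(P[...,1])<180)&(P[...,0]>380)).astype(np.uint8)
    q=cv2.morphologyEx(q,cv2.MORPH_OPEN,np.ones((3,3)))
    cs=max(cv2.findContours(q,0,1)[0],key=cv2.contourArea);w=onplane(c,cs[:,0],18);print('tray',cv2.minAreaRect(w[:,:2].astype(np.float32)))
E
```

```text
top table z 0.7484273300286788 cam [ 4.56207309e+02 -4.27221460e-01  8.31025926e+02]
red stopper top 160 [ 600.2 -113.1  148.6] 28.0 26.0 148.8
red disc 167 [558.8  45.2   8.5] 62.0 66.0 8.7
   minEnclosing ((570.7103881835938, 44.449676513671875), 34.181602478027344)
yellow stopper top 51 [585.4 -38.9 148.4] 28.0 26.0 148.4
yellow disc 79 [ 592.  -104.2    8.5] 62.0 66.0 8.4
   minEnclosing ((600.1190795898438, -112.23465728759766), 33.498111724853516)
blue stopper top 168 [567.2  42.1 148.6] 28.0 28.0 148.7
blue disc 185 [573.8 -22.8   8.6] 64.0 66.0 8.7
   minEnclosing ((584.9650268554688, -33.99967575073242), 33.96812057495117)Traceback (most recent call last):
  File "<stdin>", line 16, in <module>
ValueError: max() iterable argument is empty
```

Run:
```python
from h import *
c=cam("top");P=cloud(c)
v=c['hsv'][...,2].astype(int); s=c['hsv'][...,1]
print('mat px',c['frame'][190,394],c['frame'][190,340],P[190,394])
q=((v<30)&(P[...,1]<-150)).astype(np.uint8);q=cv2.morphologyEx(q,cv2.MORPH_OPEN,np.ones((5,5)))
cs=max(cv2.findContours(q,0,1)[0],key=cv2.contourArea);w=onplane(c,cs[:,0],3);print('mat',cv2.minAreaRect(w[:,:2].astype(np.float32)))
print(c['frame'][176,104],P[176,104],c['frame'][210,80])
q=(abs(P[...,2]-69)<4)&(P[...,1]>150)&(v>100)&(P[...,1]<500)&(P[...,0]<650)
q=cv2.morphologyEx(q.astype(np.uint8),cv2.MORPH_OPEN,np.ones((5,5)))
cs=max(cv2.findContours(q,0,1)[0],key=cv2.contourArea);w=onplane(c,cs[:,0],68);print('pan',circ(w),cv2.minEnclosingCircle(w[:,:2].astype(np.float32)))
q=(abs(P[...,2]-65)<5)&(abs(P[...,1])<150)&(P[...,0]>600)&(s<90)
print('jar top',P[q].mean(0),np.ptp(P[q],axis=0),q.sum(),circ(P[cv2.morphologyEx(q.astype(np.uint8),cv2.MORPH_GRADIENT,np.ones((3,3)))*q>0]))
q=((v>130)&(s<60)&(abs(P[...,2])<25)&(abs(P[...,1])<180)&(P[...,0]>450)).astype(np.uint8)
cs=max(cv2.findContours(q,0,1)[0],key=cv2.contourArea);w=onplane(c,cs[:,0],18);print('tray',cv2.minAreaRect(w[:,:2].astype(np.float32)))
q=(P[...,2]>15)&(P[...,2]<130)&(abs(P[...,1])<120)&(P[...,0]>280)&(P[...,0]<460)
print('flask',P[q].mean(0),P[q].min(0),P[q].max(0))
c=cam("scene");P=cloud(c);m=colmask(c)
v=c['hsv'][...,2].astype(int); s=c['hsv'][...,1]
print("scene table",P[330,210],P[265,115])
for k,mm in m.items():
    for lo,hi in((0,20),(110,170)):
        q=mm&(P[...,2]>lo)&(P[...,2]<hi)&(abs(P[...,1])<250)&(P[...,0]>300); print(k,q.sum(),P[q].mean(0) if q.any() else '',np.ptp(P[q],0) if q.any() else '')
q=((v<30)&(P[...,1]<-150)&(P[...,0]>250)&(P[...,2]<20)).astype(np.uint8);q=cv2.morphologyEx(q,cv2.MORPH_OPEN,np.ones((5,5)))
cs=max(cv2.findContours(q,0,1)[0],key=cv2.contourArea);w=onplane(c,cs[:,0],3);print('mat',cv2.minAreaRect(w[:,:2].astype(np.float32)))
q=(abs(P[...,2]-69)<5)&(P[...,1]>150)&(v>120)&(P[...,1]<500)&(P[...,0]<650)
q=cv2.morphologyEx(q.astype(np.uint8),cv2.MORPH_OPEN,np.ones((5,5)))
cs=max(cv2.findContours(q,0,1)[0],key=cv2.contourArea);w=onplane(c,cs[:,0],68);print('pan',circ(w))
```

```text
mat px [19 20 24] [111 114 120] [ 510.60121349 -331.78497653    4.71051778]
mat ((499.3408203125, -329.7110290527344), (136.34864807128906, 282.3063659667969), 89.5164566040039)
[153 151 164] [540.3988105  323.3135077   67.15697042] [98 97 97]
pan (array([539.65462906, 325.15130535]), np.float64(52.62333714126744)) ((539.8453369140625, 323.9385070800781), 54.97300338745117)
jar top [637.13641515  13.7430313   65.35779536] [42.8538822  39.69462397  8.52649491] 306 (array([636.83775133,  13.30537765]), np.float64(19.772988928076618))
tray ((615.2056274414062, -28.617965698242188), (153.64361572265625, 273.2563171386719), 10.454499244689941)
flask [385.02516713 -42.8313299   56.02620967] [348.37651476 -80.60415069  15.2781737 ] [414.78065115 -11.5668633  122.94369287]
scene table [ 736.76172666 -221.86430649   -0.77974914] [ 502.61823004 -331.18855344    1.24898021]
red 90 [574.06279223  36.42870564   7.86512686] [52.0938049  65.95557996  9.30208241]
red 145 [ 607.28680366 -115.45738029  145.08750691] [27.62863254 26.56618229 41.19274852]
yellow 189 [ 614.13908913 -120.23157559    8.48068289] [61.53561515 65.44223291 14.71689067]
yellow 106 [588.00263384 -39.34941147 147.65260223] [27.92014066 26.47293953  6.36896166]
blue 154 [602.32621955 -37.692933     7.81296416] [57.82872447 67.64200025  8.1821701 ]
blue 205 [576.52570799  37.17293712 138.2291365 ] [27.91857646 28.09436957 39.31409123]Traceback (most recent call last):
  File "<stdin>", line 24, in <module>
ValueError: max() iterable argument is empty
```

```bash
cat > d.py <<'E'
import sys
from h import *
from scipy.spatial.transform import Rotation as Ro
s=monitor.read_state();R=Ro.from_euler('xyz',s['eef_rot']).as_matrix()
yaw=np.arctan2(R[1,0],R[0,0])
print('t',round(s['clock'],2),'pos',s['eef_pos'].round(1),'yaw',round(yaw,4),'tilt',(R[:,1]-[0,0,-1]).round(4),'F',s['wrist_force'].round(1),'gap',round(s['finger_gap'],1))
i=1
while i+3<len(sys.argv)+0 or i+3==len(sys.argv)-0-0 and False:
    g=[float(a) for a in sys.argv[i:i+4]]; print((R.T@(np.array(g[:3])-s['eef_pos'])/200).round(4),'turn',round((yaw-g[3])/np.pi,4)); i+=4
E
python3 d.py 600 -113 205 -1.388
```

```text
t 0.3 pos [121.  536.4 205.3] yaw -0.2218 tilt [-0.0001 -0.0004  0.    ] F [-0.4 -0.2  0.2] gap 93.9
[ 3.0509e+00  2.3000e-03 -2.6407e+00] turn 0.3712
```

```bash
python3 -m creep '[{"tx":0.1,"tz":-0.09,"turn":0.04},{"tx":0.25,"tz":-0.22,"turn":0.08},{"tx":0.4,"tz":-0.35,"turn":0.13},{"tx":0.55,"tz":-0.48,"turn":0.18},{"tx":0.7,"tz":-0.61,"turn":0.225},{"tx":0.85,"tz":-0.74,"turn":0.27},{"tx":1,"tz":-0.87,"turn":0.32},{"tx":1,"tz":-0.87,"turn":0.371},{"tx":1,"tz":-0.87,"turn":0.371}]' 20; python3 d.py 590 -105 205 -1.388
```

```text
t 0.3 pos [121.  536.4 205.3] yaw -0.2218 tilt [-0.0001 -0.0004  0.    ] F [-0.4 -0.2  0.2] gap 93.9
[ 2.9934e+00  2.3000e-03 -2.6127e+00] turn 0.3712$[0]: bad value
```

```bash
python3 -m creep '[{"tx":0.1,"ty":0.0,"tz":-0.09,"turn":0.04,"fingers":70},{"tx":0.25,"ty":0.0,"tz":-0.22,"turn":0.08,"fingers":70},{"tx":0.4,"ty":0.0,"tz":-0.35,"turn":0.13,"fingers":70},{"tx":0.55,"ty":0.0,"tz":-0.48,"turn":0.18,"fingers":70},{"tx":0.7,"ty":0.0,"tz":-0.61,"turn":0.225,"fingers":70},{"tx":0.85,"ty":0.0,"tz":-0.74,"turn":0.27,"fingers":70},{"tx":1.0,"ty":0.0,"tz":-0.87,"turn":0.32,"fingers":70},{"tx":1.0,"ty":0.0,"tz":-0.87,"turn":0.371,"fingers":70},{"tx":1.0,"ty":0.0,"tz":-0.87,"turn":0.371,"fingers":70}]' 20; python3 d.py 590 -105 205 -1.388
```

```text
clock: 1.2
eef_pos: [278.3, 322.1, 205.5]
eef_rot: [-1.571, -0.0, -1.392]
wrist_force: [-0.0, 0.5, 0.7]
finger_gap: 70.2
t 1.2 pos [278.3 322.1 205.5] yaw -1.3923 tilt [ 0.0002 -0.      0.    ] F [-0.   0.5  0.7] gap 70.2
[2.3785 0.0029 1.1545] turn -0.0014
```

```bash
python3 -m creep '[{"tx":0.1,"ty":0.0,"tz":0.05,"turn":0.0,"fingers":70},{"tx":0.3,"ty":0.0,"tz":0.15,"turn":0.0,"fingers":70},{"tx":0.5,"ty":0.0,"tz":0.25,"turn":0.0,"fingers":70},{"tx":0.7,"ty":0.0,"tz":0.35,"turn":0.0,"fingers":70},{"tx":0.9,"ty":0.0,"tz":0.45,"turn":0.0,"fingers":70},{"tx":1.0,"ty":0.0,"tz":0.5,"turn":0.0,"fingers":70},{"tx":1.0,"ty":0.0,"tz":0.5,"turn":0.0,"fingers":70}]'
python3 -m creep '[{"tx":0.1,"ty":0.0,"tz":0.05,"turn":0.0,"fingers":70},{"tx":0.3,"ty":0.0,"tz":0.15,"turn":0.0,"fingers":70},{"tx":0.5,"ty":0.0,"tz":0.25,"turn":0.0,"fingers":70},{"tx":0.7,"ty":0.0,"tz":0.35,"turn":0.0,"fingers":70},{"tx":0.9,"ty":0.0,"tz":0.45,"turn":0.0,"fingers":70},{"tx":1.0,"ty":0.0,"tz":0.5,"turn":0.0,"fingers":70},{"tx":1.0,"ty":0.0,"tz":0.5,"turn":0.0,"fingers":70}]'
python3 - <<'E'
from h import *
c=cam("wrist");cv2.imwrite("pics/w1.png",c["frame"][:,:,::-1]);P=cloud(c)
for k,mm in colmask(c).items():
    for lo,hi in((3,14),(142,155)):
        q=mm&(P[...,2]>lo)&(P[...,2]<hi)
        if q.sum()>20: print(k,lo,q.sum(),P[q].mean(0).round(1),np.ptp(P[q],0).round(1))
q=(abs(P[...,2]-65)<4)&(c['hsv'][...,1]<90);print('jar',q.sum(),P[q].mean(0),np.ptp(P[q],0))
E
python3 d.py 600 -113 205 -1.388
```

```text
clock: 1.9
eef_pos: [413.2, 142.0, 205.3]
eef_rot: [-1.571, -0.0, -1.391]
wrist_force: [-0.7, 0.7, -0.2]
finger_gap: 70.0
clock: 2.6
eef_pos: [548.2, -37.2, 204.6]
eef_rot: [-1.572, 0.0, -1.389]
wrist_force: [-0.5, 0.7, -0.2]
finger_gap: 70.0
red 3 485 [552.9  44.9   9.5] [56.  69.5  5. ]
yellow 3 425 [ 583.  -106.3    9.1] [70.  58.4  5.8]
yellow 142 837 [583.  -35.9 149.2] [27.8 29.   5.9]
blue 3 688 [579.1 -16.9   9.3] [69.3 62.   4.9]
blue 142 1062 [567.7  43.4 149.3] [28.1 28.8  9. ]
jar 1481 [595.96115176   6.43554738  66.03619763] [292.47098261 158.33959022   7.91103166]
t 2.65 pos [547.5 -36.  204.8] yaw -1.3885 tilt [-0.0012  0.0001  0.    ] F [-0.3  0.5 -0.3] gap 70.0
[ 0.4261 -0.0015  0.1885] turn -0.0002
```

View pics/w1.png

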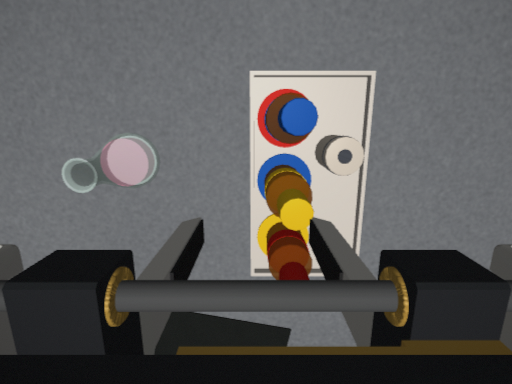

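```bash
python3 -m creep '[{"tx":0.1,"ty":0.0,"tz":0.05,"turn":0.0,"fingers":70},{"tx":0.27,"ty":0.0,"tz":0.12,"turn":0.0,"fingers":70},{"tx":0.38,"ty":0.0,"tz":0.17,"turn":0.0,"fingers":70},{"tx":0.426,"ty":0.0,"tz":0.1885,"turn":0.0,"fingers":70},{"tx":0.426,"ty":0.0,"tz":0.1885,"turn":0.0,"fingers":70},{"tx":0.426,"ty":0.1,"tz":0.1885,"turn":0.0,"fingers":70},{"tx":0.426,"ty":0.25,"tz":0.1885,"turn":0.0,"fingers":70},{"tx":0.426,"ty":0.39,"tz":0.1885,"turn":0.0,"fingers":70},{"tx":0.426,"ty":0.463,"tz":0.1885,"turn":0.0,"fingers":70},{"tx":0.426,"ty":0.463,"tz":0.1885,"turn":0.0,"fingers":70},{"tx":0.426,"ty":0.463,"tz":0.1885,"turn":0.0,"fingers":70}]'
python3 d.py
```

```text
clock: 3.75
eef_pos: [600.2, -112.4, 113.4]
eef_rot: [-1.571, -0.0, -1.388]
wrist_force: [0.6, -0.7, 0.7]
finger_gap: 69.6
t 3.75 pos [ 600.2 -112.4  113.4] yaw -1.3877 tilt [ 0.     -0.0001  0.    ] F [ 0.6 -0.7  0.7] gap 69.6
```

```bash
python3 -m creep '[{"tx":0.0,"ty":0.0,"tz":0.0,"turn":0.0,"fingers":50},{"tx":0.0,"ty":0.0,"tz":0.0,"turn":0.0,"fingers":35},{"tx":0.0,"ty":0.0,"tz":0.0,"turn":0.0,"fingers":20},{"tx":0.0,"ty":0.0,"tz":0.0,"turn":0.0,"fingers":20},{"tx":0.0,"ty":0.0,"tz":0.0,"turn":0.0,"fingers":20},{"tx":0.0,"ty":0.0,"tz":0.0,"turn":0.0,"fingers":20}]' 25
python3 -m creep '[{"tx":0.0,"ty":-0.05,"tz":0.0,"turn":0.0,"fingers":20},{"tx":0.0,"ty":-0.13,"tz":0.0,"turn":0.0,"fingers":20},{"tx":0.0,"ty":-0.22,"tz":0.0,"turn":0.0,"fingers":20},{"tx":0.0,"ty":-0.29,"tz":0.0,"turn":0.0,"fingers":20},{"tx":0.0,"ty":-0.32,"tz":0.0,"turn":0.0,"fingers":20},{"tx":0.0,"ty":-0.32,"tz":0.0,"turn":0.0,"fingers":20}]'
python3 d.py 590 -330 178 -1.388
```

```text
clock: 4.35
eef_pos: [600.2, -112.4, 113.4]
eef_rot: [-1.571, -0.0, -1.388]
wrist_force: [-0.2, -0.6, 0.8]
finger_gap: 29.6
clock: 4.95
eef_pos: [600.5, -112.4, 178.2]
eef_rot: [-1.57, -0.001, -1.388]
wrist_force: [0.4, 0.2, -1.8]
finger_gap: 29.8
t 4.95 pos [ 600.5 -112.4  178.2] yaw -1.3878 tilt [ 0.0013 -0.0005  0.    ] F [ 0.4  0.2 -1.8] gap 29.8
[ 1.0601  0.0014 -0.2494] turn 0.0001
```

```bash
python3 -m creep '[{"tx":0.04,"ty":0.0,"tz":-0.01,"turn":0.0,"fingers":20},{"tx":0.12,"ty":0.0,"tz":-0.03,"turn":0.0,"fingers":20},{"tx":0.24,"ty":0.0,"tz":-0.06,"turn":0.0,"fingers":20},{"tx":0.38,"ty":0.0,"tz":-0.1,"turn":0.0,"fingers":20},{"tx":0.52,"ty":0.0,"tz":-0.13,"turn":0.0,"fingers":20},{"tx":0.66,"ty":0.0,"tz":-0.17,"turn":0.0,"fingers":20},{"tx":0.8,"ty":0.0,"tz":-0.2,"turn":0.0,"fingers":20},{"tx":0.9,"ty":0.0,"tz":-0.225,"turn":0.0,"fingers":20},{"tx":0.97,"ty":0.0,"tz":-0.24,"turn":0.0,"fingers":20},{"tx":1.0,"ty":0.0,"tz":-0.25,"turn":0.0,"fingers":20},{"tx":1.0,"ty":0.0,"tz":-0.25,"turn":0.0,"fingers":20},{"tx":1.0,"ty":0.0,"tz":-0.25,"turn":0.0,"fingers":20}]'
python3 -m creep '[{"tx":0.0,"ty":0.05,"tz":0.0,"turn":0.0,"fingers":20},{"tx":0.0,"ty":0.13,"tz":0.0,"turn":0.0,"fingers":20},{"tx":0.0,"ty":0.21,"tz":0.0,"turn":0.0,"fingers":20},{"tx":0.0,"ty":0.28,"tz":0.0,"turn":0.0,"fingers":20},{"tx":0.0,"ty":0.32,"tz":0.0,"turn":0.0,"fingers":20},{"tx":0.0,"ty":0.34,"tz":0.0,"turn":0.0,"fingers":20},{"tx":0.0,"ty":0.348,"tz":0.0,"turn":0.0,"fingers":20},{"tx":0.0,"ty":0.348,"tz":0.0,"turn":0.0,"fingers":20},{"tx":0.0,"ty":0.348,"tz":0.0,"turn":0.0,"fingers":20}]'
python3 d.py
```

```text
clock: 6.15
eef_pos: [587.9, -317.5, 178.3]
eef_rot: [-1.57, -0.0, -1.387]
wrist_force: [0.0, -0.7, -1.9]
finger_gap: 29.5
clock: 7.05
eef_pos: [588.2, -317.6, 109.3]
eef_rot: [-1.569, -0.001, -1.387]
wrist_force: [0.3, 0.2, -2.3]
finger_gap: 29.3
t 7.05 pos [ 588.2 -317.6  109.3] yaw -1.387 tilt [ 0.0021 -0.0008  0.    ] F [ 0.3  0.2 -2.3] gap 29.3
```

```bash
python3 -m creep '[{"tx":0.0,"ty":0.004,"tz":0.0,"turn":0.0,"fingers":20},{"tx":0.0,"ty":0.004,"tz":0.0,"turn":0.0,"fingers":32},{"tx":0.0,"ty":0.004,"tz":0.0,"turn":0.0,"fingers":45},{"tx":0.0,"ty":0.004,"tz":0.0,"turn":0.0,"fingers":70},{"tx":0.0,"ty":0.004,"tz":0.0,"turn":0.0,"fingers":70},{"tx":0.0,"ty":0.004,"tz":0.0,"turn":0.0,"fingers":70},{"tx":0.0,"ty":-0.1,"tz":0.0,"turn":0.0,"fingers":70},{"tx":0.0,"ty":-0.3,"tz":0.0,"turn":0.0,"fingers":70},{"tx":0.0,"ty":-0.42,"tz":0.0,"turn":0.0,"fingers":70},{"tx":0.0,"ty":-0.46,"tz":0.0,"turn":0.0,"fingers":70},{"tx":0.0,"ty":-0.46,"tz":0.0,"turn":0.0,"fingers":70}]'
python3 d.py 584 -36.2 201 -1.388
python3 - <<'E'
from h import *
for n in("top","scene"):
    c=cam(n);cv2.imwrite(f"pics/{n}2.png",c["frame"][:,:,::-1])
E
```

```text
clock: 8.15
eef_pos: [588.2, -317.6, 201.7]
eef_rot: [-1.568, -0.002, -1.387]
wrist_force: [-0.3, -0.1, -0.2]
finger_gap: 69.8
t 8.15 pos [ 588.2 -317.6  201.7] yaw -1.3871 tilt [ 0.0031 -0.0013  0.    ] F [-0.3 -0.1 -0.2] gap 69.8
[-1.3872  0.0017  0.2366] turn 0.0003
```

View pics/scene2.png

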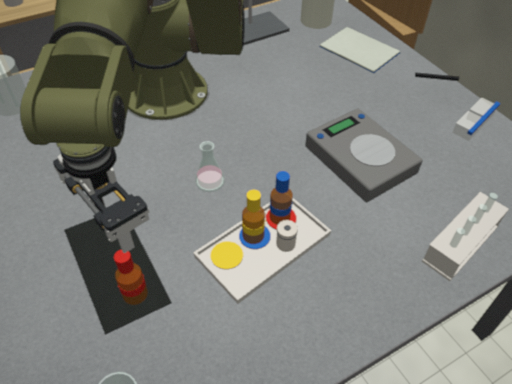

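```bash
python3 -m creep '[{"tx":-0.1,"ty":0.0,"tz":0.02,"turn":0.0,"fingers":70},{"tx":-0.3,"ty":0.0,"tz":0.05,"turn":0.0,"fingers":70},{"tx":-0.5,"ty":0.0,"tz":0.08,"turn":0.0,"fingers":70},{"tx":-0.7,"ty":0.0,"tz":0.12,"turn":0.0,"fingers":70},{"tx":-0.9,"ty":0.0,"tz":0.15,"turn":0.0,"fingers":70},{"tx":-1.0,"ty":0.0,"tz":0.17,"turn":0.0,"fingers":70},{"tx":-1.0,"ty":0.0,"tz":0.17,"turn":0.0,"fingers":70}]'
python3 - <<'E'
from h import *
c=cam("top");P=cloud(c);cv2.imwrite("pics/top3.png",c["frame"][:,:,::-1])
for k,mm in colmask(c).items():
    for lo,hi in((3,14),(138,155)):
        q=mm&(P[...,2]>lo)&(P[...,2]<hi)
        if q.sum()>20: print(k,lo,q.sum(),P[q].mean(0).round(1),np.ptp(P[q],0).round(1))
E
python3 d.py 584 -36.2 201 -1.388
```

```text
clock: 8.95
eef_pos: [584.1, -111.9, 198.1]
eef_rot: [-1.573, 0.002, -1.384]
wrist_force: [-0.4, 0.0, 0.2]
finger_gap: 69.7
red 3 165 [558.9  44.7   8.6] [61.5 65.8  8.5]
blue 3 178 [573.8 -22.8   8.6] [62.2 66.   9.5]
blue 138 171 [567.3  42.  148.5] [27.6 27.3  6.1]
t 9.0 pos [ 584.1 -113.5  198.3] yaw -1.3852 tilt [-0.0019  0.0009  0.    ] F [-0.7 -0.3  0.3] gap 69.7
[-0.38   -0.0133  0.0706] turn 0.0009
```

View pics/top3.png

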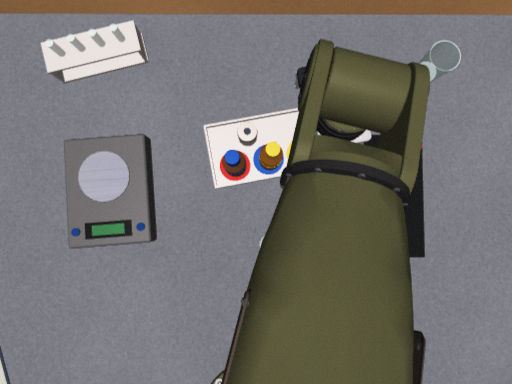

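```bash
python3 -m creep '[{"tx":-0.1,"ty":0.0,"tz":0.02,"turn":0.0,"fingers":70},{"tx":-0.25,"ty":0.0,"tz":0.05,"turn":0.0,"fingers":70},{"tx":-0.35,"ty":0.0,"tz":0.07,"turn":0.0,"fingers":70},{"tx":-0.382,"ty":0.0,"tz":0.071,"turn":0.0,"fingers":70},{"tx":-0.382,"ty":0.0,"tz":0.071,"turn":0.0,"fingers":70},{"tx":-0.382,"ty":0.1,"tz":0.071,"turn":0.0,"fingers":70},{"tx":-0.382,"ty":0.25,"tz":0.071,"turn":0.0,"fingers":70},{"tx":-0.382,"ty":0.37,"tz":0.071,"turn":0.0,"fingers":70},{"tx":-0.382,"ty":0.427,"tz":0.071,"turn":0.0,"fingers":70},{"tx":-0.382,"ty":0.427,"tz":0.071,"turn":0.0,"fingers":70},{"tx":-0.382,"ty":0.427,"tz":0.071,"turn":0.0,"fingers":70}]'
python3 d.py 584 -36.2 113 -1.388
```

```text
clock: 10.1
eef_pos: [584.3, -36.4, 113.9]
eef_rot: [-1.572, 0.001, -1.386]
wrist_force: [0.2, -0.4, 0.2]
finger_gap: 69.9
t 10.1 pos [584.3 -36.4 113.9] yaw -1.3859 tilt [-0.0008  0.0007  0.    ] F [ 0.2 -0.4  0.2] gap 69.9
[-0.0013  0.0043 -0.0013] turn 0.0007
```

Target slot for yellow: (500, -330); needs dx −84, dy −294 (two calls).

```bash
python3 -m creep '[{"tx":0.0,"ty":0.0,"tz":0.0,"turn":0.0,"fingers":50},{"tx":0.0,"ty":0.0,"tz":0.0,"turn":0.0,"fingers":35},{"tx":0.0,"ty":0.0,"tz":0.0,"turn":0.0,"fingers":20},{"tx":0.0,"ty":0.0,"tz":0.0,"turn":0.0,"fingers":20},{"tx":0.0,"ty":0.0,"tz":0.0,"turn":0.0,"fingers":20},{"tx":0.0,"ty":0.0,"tz":0.0,"turn":0.0,"fingers":20},{"tx":0.0,"ty":-0.05,"tz":0.0,"turn":0.0,"fingers":20},{"tx":0.0,"ty":-0.13,"tz":0.0,"turn":0.0,"fingers":20},{"tx":0.0,"ty":-0.22,"tz":0.0,"turn":0.0,"fingers":20},{"tx":0.0,"ty":-0.29,"tz":0.0,"turn":0.0,"fingers":20},{"tx":0.0,"ty":-0.32,"tz":0.0,"turn":0.0,"fingers":20},{"tx":0.0,"ty":-0.32,"tz":0.0,"turn":0.0,"fingers":20}]' 25
python3 d.py 498 -322 178 -1.388
```

```text
clock: 11.3
eef_pos: [584.6, -36.5, 178.6]
eef_rot: [-1.57, 0.001, -1.386]
wrist_force: [1.0, 0.9, -1.5]
finger_gap: 29.6
t 11.3 pos [584.6 -36.5 178.6] yaw -1.3858 tilt [0.0003 0.0006 0.    ] F [ 1.   0.9 -1.5] gap 29.6
[ 1.3238  0.002  -0.6881] turn 0.0007
```

```bash
python3 -m creep '[{"tx":0.04,"ty":0.0,"tz":-0.02,"turn":0.0,"fingers":20},{"tx":0.12,"ty":0.0,"tz":-0.06,"turn":0.0,"fingers":20},{"tx":0.24,"ty":0.0,"tz":-0.12,"turn":0.0,"fingers":20},{"tx":0.38,"ty":0.0,"tz":-0.2,"turn":0.0,"fingers":20},{"tx":0.52,"ty":0.0,"tz":-0.28,"turn":0.0,"fingers":20},{"tx":0.66,"ty":0.0,"tz":-0.35,"turn":0.0,"fingers":20},{"tx":0.78,"ty":0.0,"tz":-0.41,"turn":0.0,"fingers":20},{"tx":0.88,"ty":0.0,"tz":-0.46,"turn":0.0,"fingers":20},{"tx":0.93,"ty":0.0,"tz":-0.49,"turn":0.0,"fingers":20},{"tx":0.95,"ty":0.0,"tz":-0.5,"turn":0.0,"fingers":20},{"tx":0.95,"ty":0.0,"tz":-0.5,"turn":0.0,"fingers":20}]'
python3 d.py 498 -322 178 -1.388 498 -322 108.5 -1.388
```

```text
clock: 12.4
eef_pos: [521.1, -241.6, 178.2]
eef_rot: [-1.571, 0.001, -1.386]
wrist_force: [-0.5, -0.6, -2.0]
finger_gap: 29.6
t 12.4 pos [ 521.1 -241.6  178.2] yaw -1.3862 tilt [-0.      0.0009  0.    ] F [-0.5 -0.6 -2. ] gap 29.6
[ 0.3741  0.0004 -0.1874] turn 0.0006
[ 0.3745  0.3479 -0.1875] turn 0.0006
```

```bash
python3 -m creep '[{"tx":0.05,"ty":0.0,"tz":-0.025,"turn":0.0,"fingers":20},{"tx":0.15,"ty":0.0,"tz":-0.075,"turn":0.0,"fingers":20},{"tx":0.26,"ty":0.0,"tz":-0.13,"turn":0.0,"fingers":20},{"tx":0.34,"ty":0.0,"tz":-0.17,"turn":0.0,"fingers":20},{"tx":0.374,"ty":0.0,"tz":-0.187,"turn":0.0,"fingers":20},{"tx":0.374,"ty":0.05,"tz":-0.187,"turn":0.0,"fingers":20},{"tx":0.374,"ty":0.13,"tz":-0.187,"turn":0.0,"fingers":20},{"tx":0.374,"ty":0.21,"tz":-0.187,"turn":0.0,"fingers":20},{"tx":0.374,"ty":0.28,"tz":-0.187,"turn":0.0,"fingers":20},{"tx":0.374,"ty":0.32,"tz":-0.187,"turn":0.0,"fingers":20},{"tx":0.374,"ty":0.338,"tz":-0.187,"turn":0.0,"fingers":20},{"tx":0.374,"ty":0.344,"tz":-0.187,"turn":0.0,"fingers":20},{"tx":0.374,"ty":0.344,"tz":-0.187,"turn":0.0,"fingers":20},{"tx":0.374,"ty":0.344,"tz":-0.187,"turn":0.0,"fingers":20}]'
python3 d.py 498 -322 178 -1.388 498 -322 108.5 -1.388
```

```text
clock: 13.8
eef_pos: [498.3, -322.1, 109.8]
eef_rot: [-1.57, 0.0, -1.386]
wrist_force: [-0.4, -0.4, -2.1]
finger_gap: 29.7
t 13.8 pos [ 498.3 -322.1  109.8] yaw -1.3863 tilt [0.0006 0.0004 0.    ] F [-0.4 -0.4 -2.1] gap 29.7
[-0.0007 -0.3408 -0.0009] turn 0.0006
[-0.0006  0.0067 -0.0012] turn 0.0006
```

```bash
python3 -m creep '[{"tx":0.0,"ty":0.004,"tz":0.0,"turn":0.0,"fingers":20},{"tx":0.0,"ty":0.004,"tz":0.0,"turn":0.0,"fingers":32},{"tx":0.0,"ty":0.004,"tz":0.0,"turn":0.0,"fingers":45},{"tx":0.0,"ty":0.004,"tz":0.0,"turn":0.0,"fingers":70},{"tx":0.0,"ty":0.004,"tz":0.0,"turn":0.0,"fingers":70},{"tx":0.0,"ty":0.004,"tz":0.0,"turn":0.0,"fingers":70},{"tx":0.0,"ty":-0.1,"tz":0.0,"turn":0.0,"fingers":70},{"tx":0.0,"ty":-0.3,"tz":0.0,"turn":0.0,"fingers":70},{"tx":0.0,"ty":-0.42,"tz":0.0,"turn":0.0,"fingers":70},{"tx":0.0,"ty":-0.45,"tz":0.0,"turn":0.0,"fingers":70},{"tx":0.0,"ty":-0.45,"tz":0.0,"turn":0.0,"fingers":70}]'
python3 d.py 567.5 42.5 200 -1.388
```

```text
clock: 14.9
eef_pos: [498.3, -322.2, 200.0]
eef_rot: [-1.569, -0.0, -1.386]
wrist_force: [-0.5, -0.5, -0.3]
finger_gap: 69.6
t 14.9 pos [ 498.3 -322.2  200. ] yaw -1.3862 tilt [ 0.0015 -0.0002  0.    ] F [-0.5 -0.5 -0.3] gap 69.6
[-1.729e+00  3.000e-04  6.747e-01] turn 0.0006
```

```bash
python3 -m creep '[{"tx":-0.1,"ty":0.0,"tz":0.04,"turn":0.0,"fingers":70},{"tx":-0.3,"ty":0.0,"tz":0.12,"turn":0.0,"fingers":70},{"tx":-0.5,"ty":0.0,"tz":0.2,"turn":0.0,"fingers":70},{"tx":-0.7,"ty":0.0,"tz":0.28,"turn":0.0,"fingers":70},{"tx":-0.9,"ty":0.0,"tz":0.36,"turn":0.0,"fingers":70},{"tx":-1.0,"ty":0.0,"tz":0.4,"turn":0.0,"fingers":70},{"tx":-1.0,"ty":0.0,"tz":0.4,"turn":0.0,"fingers":70},{"tx":-1.0,"ty":0.0,"tz":0.4,"turn":0.0,"fingers":70}]'
python3 d.py 567.5 42.5 200 -1.388  567.5 42.5 113.5 -1.388
```

```text
clock: 15.7
eef_pos: [539.8, -110.9, 198.7]
eef_rot: [-1.571, 0.0, -1.385]
wrist_force: [-1.1, 0.2, 0.6]
finger_gap: 69.8
t 15.7 pos [ 539.8 -110.9  198.7] yaw -1.3855 tilt [-0.0005  0.0001  0.    ] F [-1.1  0.2  0.6] gap 69.8
[-0.7285 -0.0065  0.2772] turn 0.0008
[-0.7284  0.426   0.2774] turn 0.0008
```

```bash
python3 -m creep '[{"tx":-0.1,"ty":0.0,"tz":0.04,"turn":0.0,"fingers":70},{"tx":-0.3,"ty":0.0,"tz":0.115,"turn":0.0,"fingers":70},{"tx":-0.5,"ty":0.0,"tz":0.19,"turn":0.0,"fingers":70},{"tx":-0.66,"ty":0.0,"tz":0.25,"turn":0.0,"fingers":70},{"tx":-0.7285,"ty":0.0,"tz":0.277,"turn":0.0,"fingers":70},{"tx":-0.7285,"ty":0.0,"tz":0.277,"turn":0.0,"fingers":70},{"tx":-0.7285,"ty":0.1,"tz":0.277,"turn":0.0,"fingers":70},{"tx":-0.7285,"ty":0.25,"tz":0.277,"turn":0.0,"fingers":70},{"tx":-0.7285,"ty":0.38,"tz":0.277,"turn":0.0,"fingers":70},{"tx":-0.7285,"ty":0.426,"tz":0.277,"turn":0.0,"fingers":70},{"tx":-0.7285,"ty":0.426,"tz":0.277,"turn":0.0,"fingers":70},{"tx":-0.7285,"ty":0.426,"tz":0.277,"turn":0.0,"fingers":70}]'
python3 d.py 567.5 42.5 113.5 -1.388
```

```text
clock: 16.9
eef_pos: [568.0, 41.7, 114.7]
eef_rot: [-1.57, -0.0, -1.386]
wrist_force: [0.1, -0.1, 0.3]
finger_gap: 69.9
t 16.9 pos [568.   41.7 114.7] yaw -1.3863 tilt [0.0009 0.0001 0.    ] F [ 0.1 -0.1  0.3] gap 69.9
[-0.0046  0.0059 -0.0016] turn 0.0005
```

```bash
python3 -m creep '[{"tx":0.0,"ty":0.0,"tz":0.0,"turn":0.0,"fingers":50},{"tx":0.0,"ty":0.0,"tz":0.0,"turn":0.0,"fingers":35},{"tx":0.0,"ty":0.0,"tz":0.0,"turn":0.0,"fingers":20},{"tx":0.0,"ty":0.0,"tz":0.0,"turn":0.0,"fingers":20},{"tx":0.0,"ty":0.0,"tz":0.0,"turn":0.0,"fingers":20},{"tx":0.0,"ty":0.0,"tz":0.0,"turn":0.0,"fingers":20},{"tx":0.0,"ty":-0.05,"tz":0.0,"turn":0.0,"fingers":20},{"tx":0.0,"ty":-0.13,"tz":0.0,"turn":0.0,"fingers":20},{"tx":0.0,"ty":-0.22,"tz":0.0,"turn":0.0,"fingers":20},{"tx":0.0,"ty":-0.29,"tz":0.0,"turn":0.0,"fingers":20},{"tx":0.0,"ty":-0.32,"tz":0.0,"turn":0.0,"fingers":20},{"tx":0.0,"ty":-0.32,"tz":0.0,"turn":0.0,"fingers":20}]' 25
python3 d.py 408 -325 179 -1.388
```

```text
clock: 18.1
eef_pos: [568.1, 41.7, 179.4]
eef_rot: [-1.569, -0.0, -1.386]
wrist_force: [-0.1, 0.4, -2.2]
finger_gap: 29.4
t 18.1 pos [568.1  41.7 179.4] yaw -1.3863 tilt [0.002  0.0001 0.    ] F [-0.1  0.4 -2.2] gap 29.4
[ 1.6554e+00  2.0000e-04 -1.1232e+00] turn 0.0005
```

```bash
python3 -m creep '[{"tx":0.04,"ty":0.0,"tz":-0.027,"turn":0.0,"fingers":20},{"tx":0.12,"ty":0.0,"tz":-0.08,"turn":0.0,"fingers":20},{"tx":0.24,"ty":0.0,"tz":-0.16,"turn":0.0,"fingers":20},{"tx":0.37,"ty":0.0,"tz":-0.25,"turn":0.0,"fingers":20},{"tx":0.5,"ty":0.0,"tz":-0.34,"turn":0.0,"fingers":20},{"tx":0.63,"ty":0.0,"tz":-0.43,"turn":0.0,"fingers":20},{"tx":0.76,"ty":0.0,"tz":-0.52,"turn":0.0,"fingers":20},{"tx":0.86,"ty":0.0,"tz":-0.58,"turn":0.0,"fingers":20},{"tx":0.93,"ty":0.0,"tz":-0.63,"turn":0.0,"fingers":20},{"tx":0.95,"ty":0.0,"tz":-0.64,"turn":0.0,"fingers":20},{"tx":0.95,"ty":0.0,"tz":-0.64,"turn":0.0,"fingers":20}]'
python3 d.py 408 -325 179 -1.388 408 -325 109.9 -1.388
```

```text
clock: 19.2
eef_pos: [476.7, -168.9, 178.8]
eef_rot: [-1.569, 0.0, -1.387]
wrist_force: [0.9, -0.4, -2.5]
finger_gap: 29.5
t 19.2 pos [ 476.7 -168.9  178.8] yaw -1.3875 tilt [0.0013 0.0004 0.    ] F [ 0.9 -0.4 -2.5] gap 29.5
[ 0.7047 -0.002  -0.4801] turn 0.0002
[ 0.7048  0.3435 -0.4806] turn 0.0002
```

```bash
python3 -m creep '[{"tx":0.04,"ty":0.0,"tz":-0.027,"turn":0.0,"fingers":20},{"tx":0.12,"ty":0.0,"tz":-0.08,"turn":0.0,"fingers":20},{"tx":0.24,"ty":0.0,"tz":-0.16,"turn":0.0,"fingers":20},{"tx":0.37,"ty":0.0,"tz":-0.25,"turn":0.0,"fingers":20},{"tx":0.5,"ty":0.0,"tz":-0.34,"turn":0.0,"fingers":20},{"tx":0.61,"ty":0.0,"tz":-0.42,"turn":0.0,"fingers":20},{"tx":0.68,"ty":0.0,"tz":-0.465,"turn":0.0,"fingers":20},{"tx":0.705,"ty":0.0,"tz":-0.48,"turn":0.0,"fingers":20},{"tx":0.705,"ty":0.05,"tz":-0.48,"turn":0.0,"fingers":20},{"tx":0.705,"ty":0.13,"tz":-0.48,"turn":0.0,"fingers":20},{"tx":0.705,"ty":0.21,"tz":-0.48,"turn":0.0,"fingers":20},{"tx":0.705,"ty":0.28,"tz":-0.48,"turn":0.0,"fingers":20},{"tx":0.705,"ty":0.32,"tz":-0.48,"turn":0.0,"fingers":20},{"tx":0.705,"ty":0.336,"tz":-0.48,"turn":0.0,"fingers":20},{"tx":0.705,"ty":0.342,"tz":-0.48,"turn":0.0,"fingers":20},{"tx":0.705,"ty":0.342,"tz":-0.48,"turn":0.0,"fingers":20},{"tx":0.705,"ty":0.342,"tz":-0.48,"turn":0.0,"fingers":20}]'
python3 d.py 408 -325 109.9 -1.388
```

```text
clock: 20.9
eef_pos: [408.4, -325.1, 110.7]
eef_rot: [-1.569, -0.0, -1.387]
wrist_force: [0.4, 0.5, -1.5]
finger_gap: 29.4
t 20.9 pos [ 408.4 -325.1  110.7] yaw -1.3874 tilt [ 0.0019 -0.0001  0.    ] F [ 0.4  0.5 -1.5] gap 29.4
[-0.001   0.0039 -0.0017] turn 0.0002
```

```bash
python3 -m creep '[{"tx":0.0,"ty":0.003,"tz":0.0,"turn":0.0,"fingers":20},{"tx":0.0,"ty":0.003,"tz":0.0,"turn":0.0,"fingers":32},{"tx":0.0,"ty":0.003,"tz":0.0,"turn":0.0,"fingers":45},{"tx":0.0,"ty":0.003,"tz":0.0,"turn":0.0,"fingers":70},{"tx":0.0,"ty":0.003,"tz":0.0,"turn":0.0,"fingers":70},{"tx":0.0,"ty":0.003,"tz":0.0,"turn":0.0,"fingers":70},{"tx":0.0,"ty":-0.1,"tz":0.0,"turn":0.0,"fingers":70},{"tx":0.0,"ty":-0.3,"tz":0.0,"turn":0.0,"fingers":70},{"tx":0.0,"ty":-0.42,"tz":0.0,"turn":0.0,"fingers":70},{"tx":0.0,"ty":-0.45,"tz":0.0,"turn":0.0,"fingers":70},{"tx":0.0,"ty":-0.45,"tz":0.0,"turn":0.0,"fingers":70}]'
python3 - <<'E'
from h import *
for n in("top","scene"):
    c=cam(n);cv2.imwrite(f"pics/{n}4.png",c["frame"][:,:,::-1]);P=cloud(c)
    for k,mm in colmask(c).items():
        q=mm&(P[...,2]>3)&(P[...,2]<14)&(P[...,1]>-200)
        if q.sum()>20:
            cs=max(cv2.findContours(q.astype(np.uint8),0,1)[0],key=cv2.contourArea)
            print(n,k,q.sum(),P[q].mean(0).round(1),np.ptp(P[q],0).round(1),circ(onplane(c,cs[:,0],8)))
    q=(abs(P[...,2]-65)<4)&(abs(P[...,1])<150)&(P[...,0]>590)&(c['hsv'][...,1]<90);print('jar',q.sum(),P[q].mean(0),np.ptp(P[q],0))
E
python3 d.py 635 10 150 -1.388
```

```text
clock: 22.0
eef_pos: [408.3, -325.2, 200.8]
eef_rot: [-1.568, -0.001, -1.387]
wrist_force: [0.4, 0.1, -0.2]
finger_gap: 69.8
top red 665 [570.9  44.6   8.5] [66.6 65.8  8.6] (array([570.99108161,  44.66088426]), np.float64(33.171841756597324))
top yellow 445 [ 603.  -115.2    8.5] [65.1 66.7  9. ] (array([ 602.58343011, -114.28623945]), np.float64(29.868528211981936))
top blue 662 [585.2 -34.1   8.5] [66.6 66.3  9.7] (array([585.37407685, -34.18359836]), np.float64(33.27154011166078))
jar 304 [637.07548661  13.74451172  65.61265572] [42.89262973 39.65919821  6.36936646]
scene red 359 [565.6  43.7   7.8] [56.3 66.3  8.9] (array([568.50429747,  43.30435699]), np.float64(27.91634692978265))
scene yellow 593 [ 602.2 -114.2    7.8] [66.6 65.2  9.1] (array([ 601.96747458, -114.08808524]), np.float64(31.597140176767656))
scene blue 548 [587.5 -35.8   7.9] [66.2 65.2 10.3] (array([587.24320454, -35.54945007]), np.float64(31.87436116475805))
jar 270 [641.3221903   13.33647596  64.81269455] [44.7649761  42.0485232   7.77485978]
t 22.1 pos [ 407.8 -324.8  199.2] yaw -1.3875 tilt [0.0005 0.0011 0.    ] F [-0.2  0.4 -0.4] gap 70.2
[-1.4386  0.2488  1.422 ] turn 0.0002
```

View pics/top4.png

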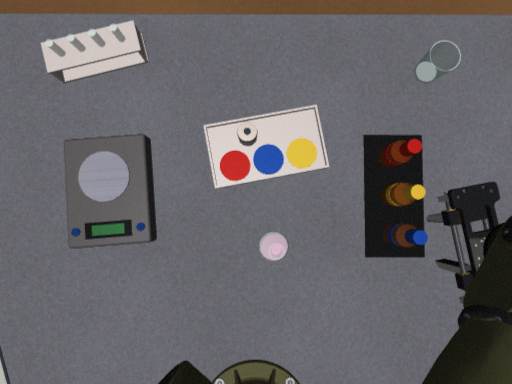

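View pics/scene4.png

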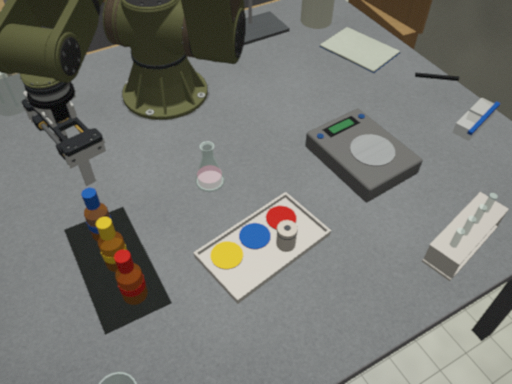

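```bash
python3 -m creep '[{"tx":-0.08,"ty":0.0,"tz":0.08,"turn":0.0,"fingers":70},{"tx":-0.22,"ty":0.0,"tz":0.22,"turn":0.0,"fingers":70},{"tx":-0.36,"ty":0.0,"tz":0.36,"turn":0.0,"fingers":70},{"tx":-0.5,"ty":0.0,"tz":0.5,"turn":0.0,"fingers":70},{"tx":-0.64,"ty":0.0,"tz":0.64,"turn":0.0,"fingers":70},{"tx":-0.78,"ty":0.0,"tz":0.78,"turn":0.0,"fingers":70},{"tx":-0.9,"ty":0.0,"tz":0.9,"turn":0.0,"fingers":70},{"tx":-1.0,"ty":0.0,"tz":1.0,"turn":0.0,"fingers":70},{"tx":-1.0,"ty":0.0,"tz":1.0,"turn":0.0,"fingers":70},{"tx":-1.0,"ty":0.0,"tz":1.0,"turn":0.0,"fingers":70}]'
python3 d.py 639 -40 200 -1.388
```

```text
clock: 23.1
eef_pos: [567.5, -91.5, 198.1]
eef_rot: [-1.572, 0.002, -1.386]
wrist_force: [0.2, 0.6, -0.6]
finger_gap: 69.9
t 23.1 pos [567.5 -91.5 198.1] yaw -1.3864 tilt [-0.0018  0.0016  0.    ] F [ 0.2  0.6 -0.6] gap 69.9
[-0.1874 -0.0099  0.3984] turn 0.0005
```

```bash
python3 -m creep '[{"tx":-0.05,"ty":0.0,"tz":0.1,"turn":0.0,"fingers":70},{"tx":-0.13,"ty":0.0,"tz":0.28,"turn":0.0,"fingers":70},{"tx":-0.18,"ty":0.0,"tz":0.38,"turn":0.0,"fingers":70},{"tx":-0.187,"ty":0.0,"tz":0.398,"turn":0.0,"fingers":70},{"tx":-0.187,"ty":0.0,"tz":0.398,"turn":0.0,"fingers":70},{"tx":-0.187,"ty":0.0,"tz":0.398,"turn":0.0,"fingers":70}]'
cat > w.py <<'E'
import sys
from h import *
c=cam("wrist");cv2.imwrite(sys.argv[1],c["frame"][:,:,::-1]);P=cloud(c)
for k,mm in colmask(c).items():
    q=mm&(P[...,2]>3)&(P[...,2]<16)
    if q.sum()>50:
        cs=max(cv2.findContours(q.astype(np.uint8),0,1)[0],key=cv2.contourArea)
        r=circ(onplane(c,cs[:,0],8)); print(k,q.sum(),'mean',P[q].mean(0).round(1),'circ',r[0].round(1),round(r[1],1))
    q=mm&(P[...,2]>138)&(P[...,2]<155)
    if q.sum()>50: print(k,'stopper',q.sum(),P[q].mean(0).round(1),np.ptp(P[q],0).round(1))
q=((abs(P[...,2]-66)<4)&(abs(P[...,1])<90)&(P[...,0]>600)&(c['hsv'][...,1]<90)).astype(np.uint8)
n,l,s,_=cv2.connectedComponentsWithStats(q)
for i in range(1,n):
    if s[i,4]>200: print('jar',s[i],P[l==i].mean(0).round(1),np.ptp(P[l==i],0).round(1), circ(onplane(c,max(cv2.findContours((l==i).astype(np.uint8),0,1)[0],key=len)[:,0],65)))
E
python3 w.py pics/w5.png; python3 d.py 639 13.5 26 -1.388
```

```text
clock: 23.7
eef_pos: [638.2, -41.3, 197.8]
eef_rot: [-1.573, 0.002, -1.388]
wrist_force: [-0.3, 0.1, 0.1]
finger_gap: 70.0
red 2679 mean [570.5  46.3   9.4] circ [570.4  45.7] 34.6
yellow 1775 mean [ 602.4 -109.5    9.2] circ [ 601.9 -110.8] 32.9
blue 2269 mean [585.  -32.3   9.3] circ [584.9 -33. ] 34.4
jar [ 246  118   41   41 1300] [638.6  15.7  66.3] [43.1 42.9  5.6] (array([638.68772402,  15.41492013]), np.float64(21.188971061453724))
t 23.75 pos [638.2 -41.2 198.1] yaw -1.3876 tilt [-0.002   0.0014  0.    ] F [ 0.5  0.1 -0.2] gap 70.2
[-0.2668  0.8608  0.0552] turn 0.0001
```

View pics/w5.png

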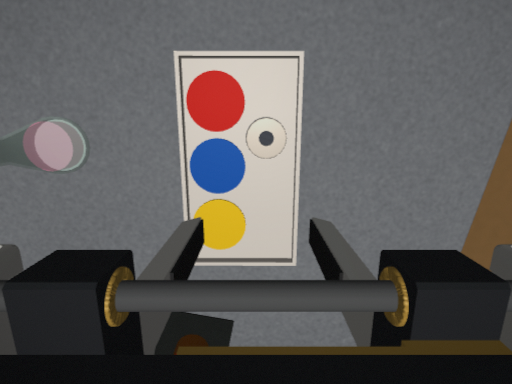

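```bash
python3 d.py 638.4 14.6 28 -1.388; python3 -m creep '[{"tx":-0.08,"ty":0.0,"tz":0.02,"turn":0.0,"fingers":64},{"tx":-0.2,"ty":0.05,"tz":0.05,"turn":0.0,"fingers":64},{"tx":-0.26,"ty":0.15,"tz":0.053,"turn":0.0,"fingers":64},{"tx":-0.272,"ty":0.28,"tz":0.053,"turn":0.0,"fingers":64},{"tx":-0.272,"ty":0.4,"tz":0.053,"turn":0.0,"fingers":64},{"tx":-0.272,"ty":0.5,"tz":0.053,"turn":0.0,"fingers":64},{"tx":-0.272,"ty":0.55,"tz":0.053,"turn":0.0,"fingers":64},{"tx":-0.272,"ty":0.55,"tz":0.053,"turn":0.0,"fingers":64},{"tx":-0.272,"ty":0.55,"tz":0.053,"turn":0.0,"fingers":64}]'
python3 d.py 638.4 14.6 28 -1.388
```

```text
t 23.75 pos [638.2 -41.2 198.1] yaw -1.3876 tilt [-0.002   0.0014  0.    ] F [ 0.5  0.1 -0.2] gap 70.2
[-0.2727  0.8508  0.0533] turn 0.0001
clock: 24.65
eef_pos: [638.9, 14.5, 89.3]
eef_rot: [-1.571, 0.002, -1.388]
wrist_force: [0.3, 0.7, 0.7]
finger_gap: 63.7
t 24.65 pos [638.9  14.5  89.3] yaw -1.3876 tilt [-0.0008  0.0014  0.    ] F [0.3 0.7 0.7] gap 63.7
[-0.0004  0.3063 -0.002 ] turn 0.0001
```

```bash
python3 -m creep '[{"tx":0.0,"ty":0.06,"tz":-0.002,"turn":0.0,"fingers":64},{"tx":0.0,"ty":0.15,"tz":-0.002,"turn":0.0,"fingers":64},{"tx":0.0,"ty":0.24,"tz":-0.002,"turn":0.0,"fingers":64},{"tx":0.0,"ty":0.29,"tz":-0.002,"turn":0.0,"fingers":64},{"tx":0.0,"ty":0.306,"tz":-0.002,"turn":0.0,"fingers":64},{"tx":0.0,"ty":0.306,"tz":-0.002,"turn":0.0,"fingers":64},{"tx":0.0,"ty":0.306,"tz":-0.002,"turn":0.0,"fingers":55},{"tx":0.0,"ty":0.306,"tz":-0.002,"turn":0.0,"fingers":48},{"tx":0.0,"ty":0.306,"tz":-0.002,"turn":0.0,"fingers":40},{"tx":0.0,"ty":0.306,"tz":-0.002,"turn":0.0,"fingers":32},{"tx":0.0,"ty":0.306,"tz":-0.002,"turn":0.0,"fingers":32},{"tx":0.0,"ty":0.306,"tz":-0.002,"turn":0.0,"fingers":32},{"tx":0.0,"ty":0.306,"tz":-0.002,"turn":0.0,"fingers":32}]' 20
python3 d.py
```

```text
clock: 25.95
eef_pos: [638.7, 14.5, 28.7]
eef_rot: [-1.57, 0.001, -1.388]
wrist_force: [-0.7, 0.7, 6.1]
finger_gap: 43.7
t 25.95 pos [638.7  14.5  28.7] yaw -1.3877 tilt [0.0001 0.0014 0.    ] F [-0.7  0.7  6.1] gap 43.7
```

```bash
python3 -m creep '[{"tx":0.0,"ty":-0.03,"tz":0.0,"turn":0.0,"fingers":32},{"tx":0.0,"ty":-0.1,"tz":0.0,"turn":0.0,"fingers":32},{"tx":0.0,"ty":-0.2,"tz":0.0,"turn":0.0,"fingers":32},{"tx":0.0,"ty":-0.32,"tz":0.0,"turn":0.0,"fingers":32},{"tx":0.0,"ty":-0.44,"tz":0.0,"turn":0.0,"fingers":32},{"tx":0.0,"ty":-0.54,"tz":0.0,"turn":0.0,"fingers":32},{"tx":0.0,"ty":-0.6,"tz":0.0,"turn":0.0,"fingers":32},{"tx":0.0,"ty":-0.6,"tz":0.0,"turn":0.0,"fingers":32},{"tx":0.0,"ty":-0.6,"tz":0.0,"turn":0.0,"fingers":32}]'
python3 d.py 540 324.5 148 -1.388
```

```text
clock: 26.85
eef_pos: [638.4, 14.4, 148.1]
eef_rot: [-1.571, 0.002, -1.388]
wrist_force: [0.2, -0.2, -1.1]
finger_gap: 43.7
t 26.85 pos [638.4  14.4 148.1] yaw -1.3876 tilt [-0.0007  0.0014  0.    ] F [ 0.2 -0.2 -1.1] gap 43.7
[-1.6144  0.0028 -0.2013] turn 0.0001
```

```bash
python3 -m creep '[{"tx":-0.04,"ty":0.0,"tz":-0.005,"turn":0.0,"fingers":32},{"tx":-0.12,"ty":0.0,"tz":-0.015,"turn":0.0,"fingers":32},{"tx":-0.24,"ty":0.0,"tz":-0.03,"turn":0.0,"fingers":32},{"tx":-0.38,"ty":0.0,"tz":-0.05,"turn":0.0,"fingers":32},{"tx":-0.52,"ty":0.0,"tz":-0.065,"turn":0.0,"fingers":32},{"tx":-0.66,"ty":0.0,"tz":-0.08,"turn":0.0,"fingers":32},{"tx":-0.8,"ty":0.0,"tz":-0.1,"turn":0.0,"fingers":32},{"tx":-0.9,"ty":0.0,"tz":-0.11,"turn":0.0,"fingers":32},{"tx":-0.97,"ty":0.0,"tz":-0.12,"turn":0.0,"fingers":32},{"tx":-1.0,"ty":0.0,"tz":-0.125,"turn":0.0,"fingers":32},{"tx":-1.0,"ty":0.0,"tz":-0.125,"turn":0.0,"fingers":32}]'
python3 d.py 540 325 148 -1.388
python3 - <<'E'
from h import *
for n in("scene","top"):
    c=cam(n);P=cloud(c);cv2.imwrite(f"pics/{n}6.png",c["frame"][:,:,::-1]);s=c['hsv'][...,1];v=c['hsv'][...,2]
    q=((abs(P[...,2]-68)<5)&(P[...,1]>240)&(v>120)&(P[...,1]<400)&(P[...,0]<640)&(P[...,0]>450)).astype(np.uint8)
    q=cv2.morphologyEx(q,cv2.MORPH_OPEN,np.ones((3,3)))
    print(n,P[q>0].mean(0),np.ptp(P[q>0],0),cv2.minEnclosingCircle(P[q>0][:,:2].astype(np.float32)),circ(onplane(c,max(cv2.findContours(q,0,1)[0],key=len)[:,0],68)))
E
```

```text
clock: 27.95
eef_pos: [577.0, 207.0, 148.1]
eef_rot: [-1.572, 0.001, -1.387]
wrist_force: [-0.2, 0.4, -0.9]
finger_gap: 43.7
t 27.95 pos [577.  207.  148.1] yaw -1.3868 tilt [-0.0011  0.0013  0.    ] F [-0.2  0.4 -0.9] gap 43.7
[-0.6139  0.0016 -0.074 ] turn 0.0004
scene [557.80561173 327.57478764  67.94382913] [ 98.70662623 108.93362122   9.37759342] ((545.26611328125, 323.9978942871094), 55.156288146972656) (array([554.29157501, 327.16069475]), np.float64(44.87332320034713))<stdin>:6: RuntimeWarning: Mean of empty slice.
  ret = um.true_divide(
Traceback (most recent call last):
ValueError: zero-size array to reduction operation maximum which has no identity
```

View pics/scene6.png

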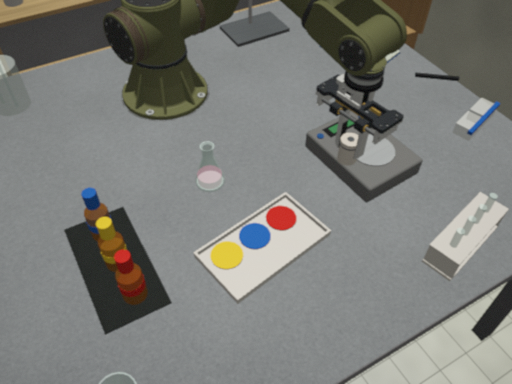

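Run:
```python
from h import *
c=cam("wrist");P=cloud(c);cv2.imwrite("pics/w6.png",c["frame"][:,:,::-1]);s=c['hsv'][...,1];v=c['hsv'][...,2]
q=((abs(P[...,2]-69)<5)&(P[...,1]>225)&(v>110)&(P[...,1]<400)&(P[...,0]<640)&(P[...,0]>450)).astype(np.uint8)
q=cv2.morphologyEx(q,cv2.MORPH_OPEN,np.ones((3,3)))
pc=max(cv2.findContours(q,0,1)[0],key=len)[:,0];print(P[q>0].mean(0),np.ptp(P[q>0],0),circ(onplane(c,pc,68)),cv2.minEnclosingCircle(P[q>0][:,:2].astype(np.float32)))
```

```text
[540.66382036 324.27625925  69.44514823] [109.34725632 102.31010579   5.31687963] (array([540.79600359, 322.87988786]), np.float64(52.968032968750464)) ((540.3861694335938, 325.2779235839844), 55.023128509521484)
```

View pics/w6.png

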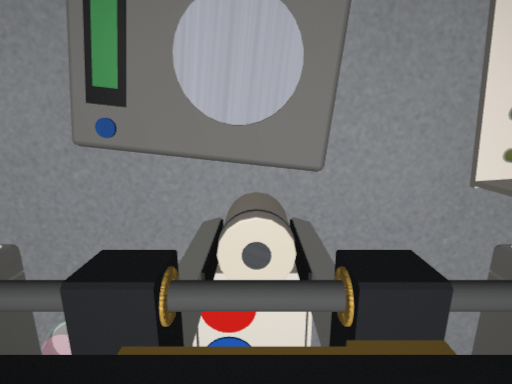

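```bash
python3 d.py 540.5 324.7 148 -1.388; python3 -m creep '[{"tx":-0.04,"ty":0.0,"tz":-0.005,"turn":0.0,"fingers":32},{"tx":-0.12,"ty":0.0,"tz":-0.015,"turn":0.0,"fingers":32},{"tx":-0.24,"ty":0.0,"tz":-0.03,"turn":0.0,"fingers":32},{"tx":-0.37,"ty":0.0,"tz":-0.045,"turn":0.0,"fingers":32},{"tx":-0.48,"ty":0.0,"tz":-0.058,"turn":0.0,"fingers":32},{"tx":-0.56,"ty":0.0,"tz":-0.067,"turn":0.0,"fingers":32},{"tx":-0.6,"ty":0.0,"tz":-0.071,"turn":0.0,"fingers":32},{"tx":-0.612,"ty":0.0,"tz":-0.072,"turn":0.0,"fingers":32},{"tx":-0.612,"ty":0.0,"tz":-0.072,"turn":0.0,"fingers":32},{"tx":-0.612,"ty":0.03,"tz":-0.072,"turn":0.0,"fingers":32},{"tx":-0.612,"ty":0.07,"tz":-0.072,"turn":0.0,"fingers":32},{"tx":-0.612,"ty":0.12,"tz":-0.072,"turn":0.0,"fingers":32},{"tx":-0.612,"ty":0.17,"tz":-0.072,"turn":0.0,"fingers":32},{"tx":-0.612,"ty":0.21,"tz":-0.072,"turn":0.0,"fingers":32},{"tx":-0.612,"ty":0.23,"tz":-0.072,"turn":0.0,"fingers":32},{"tx":-0.612,"ty":0.24,"tz":-0.072,"turn":0.0,"fingers":32},{"tx":-0.612,"ty":0.24,"tz":-0.072,"turn":0.0,"fingers":32},{"tx":-0.612,"ty":0.24,"tz":-0.072,"turn":0.0,"fingers":32}]'; python3 d.py 540.5 324.7 92.5 -1.388
```

```text
t 28.1 pos [577.6 205.7 148.2] yaw -1.3884 tilt [-0.0009  0.0013  0.    ] F [-0.5 -0.2 -1.9] gap 43.7
[-0.6186  0.0021 -0.0745] turn -0.0001
clock: 29.9
eef_pos: [541.4, 323.7, 100.8]
eef_rot: [-1.571, 0.002, -1.388]
wrist_force: [-0.3, -0.1, -1.3]
finger_gap: 43.7
t 29.9 pos [541.4 323.7 100.8] yaw -1.3884 tilt [-0.0003  0.0016  0.    ] F [-0.3 -0.1 -1.3] gap 43.7
[-0.0058  0.0417 -0.0033] turn -0.0001
```

```bash
python3 -m creep '[{"tx":-0.005,"ty":0.015,"tz":-0.003,"turn":0.0,"fingers":32},{"tx":-0.005,"ty":0.03,"tz":-0.003,"turn":0.0,"fingers":32},{"tx":-0.005,"ty":0.038,"tz":-0.003,"turn":0.0,"fingers":32},{"tx":-0.005,"ty":0.042,"tz":-0.003,"turn":0.0,"fingers":32},{"tx":-0.005,"ty":0.042,"tz":-0.003,"turn":0.0,"fingers":32},{"tx":-0.005,"ty":0.042,"tz":-0.003,"turn":0.0,"fingers":32}]'; python3 d.py
```

```text
clock: 30.5
eef_pos: [540.7, 324.6, 92.5]
eef_rot: [-1.571, 0.002, -1.388]
wrist_force: [-0.3, 0.6, -0.2]
finger_gap: 43.7
t 30.5 pos [540.7 324.6  92.5] yaw -1.3884 tilt [-0.0001  0.0016  0.    ] F [-0.3  0.6 -0.2] gap 43.7
```

```bash
python3 -m creep '[{"tx":0.0,"ty":0.004,"tz":0.0,"turn":0.0,"fingers":32},{"tx":0.0,"ty":0.004,"tz":0.0,"turn":0.0,"fingers":32},{"tx":0.0,"ty":0.004,"tz":0.0,"turn":0.0,"fingers":45},{"tx":0.0,"ty":0.004,"tz":0.0,"turn":0.0,"fingers":50},{"tx":0.0,"ty":0.004,"tz":0.0,"turn":0.0,"fingers":65},{"tx":0.0,"ty":0.004,"tz":0.0,"turn":0.0,"fingers":65},{"tx":0.0,"ty":0.004,"tz":0.0,"turn":0.0,"fingers":65},{"tx":0.0,"ty":-0.08,"tz":0.0,"turn":0.0,"fingers":65},{"tx":0.0,"ty":-0.25,"tz":0.0,"turn":0.0,"fingers":65},{"tx":0.0,"ty":-0.45,"tz":0.0,"turn":0.0,"fingers":65},{"tx":0.0,"ty":-0.53,"tz":0.0,"turn":0.0,"fingers":65},{"tx":0.0,"ty":-0.53,"tz":0.0,"turn":0.0,"fingers":65}]'; python3 d.py 408.3 -325.1 200 -1.388
```

```text
clock: 31.7
eef_pos: [541.5, 324.8, 201.3]
eef_rot: [-1.566, 0.003, -1.388]
wrist_force: [0.5, 0.0, -0.1]
finger_gap: 64.7
t 31.7 pos [541.5 324.8 201.3] yaw -1.3884 tilt [0.004  0.0038 0.    ] F [ 0.5  0.  -0.1] gap 64.7
[ 3.0749 -0.0088 -1.2441] turn -0.0001
```

```bash
python3 -m creep '[{"tx":0.08,"ty":0.0,"tz":-0.03,"turn":0.0,"fingers":70},{"tx":0.25,"ty":0.0,"tz":-0.1,"turn":0.0,"fingers":70},{"tx":0.45,"ty":0.0,"tz":-0.17,"turn":0.0,"fingers":70},{"tx":0.65,"ty":0.0,"tz":-0.25,"turn":0.0,"fingers":70},{"tx":0.85,"ty":0.0,"tz":-0.32,"turn":0.0,"fingers":70},{"tx":1.0,"ty":0.0,"tz":-0.35,"turn":0.0,"fingers":70},{"tx":1.0,"ty":0.0,"tz":-0.35,"turn":0.0,"fingers":70}]';python3 -m creep '[{"tx":0.08,"ty":0.0,"tz":-0.03,"turn":0.0,"fingers":70},{"tx":0.25,"ty":0.0,"tz":-0.1,"turn":0.0,"fingers":70},{"tx":0.45,"ty":0.0,"tz":-0.17,"turn":0.0,"fingers":70},{"tx":0.65,"ty":0.0,"tz":-0.25,"turn":0.0,"fingers":70},{"tx":0.85,"ty":0.0,"tz":-0.32,"turn":0.0,"fingers":70},{"tx":1.0,"ty":0.0,"tz":-0.35,"turn":0.0,"fingers":70},{"tx":1.0,"ty":0.0,"tz":-0.35,"turn":0.0,"fingers":70}]'
python3 - <<'E'
from h import *
for n in("top","scene"):
    c=cam(n);P=cloud(c);cv2.imwrite(f"pics/{n}7.png",c["frame"][:,:,::-1]);v=c['hsv'][...,2]
    q=((abs(P[...,2]-128)<5)&(P[...,1]>240)&(P[...,1]<400)&(P[...,0]<640)&(P[...,0]>450))
    print(n,'jar',q.sum(),P[q].mean(0),np.ptp(P[q],0))
    q=((abs(P[...,2]-68)<5)&(P[...,1]>240)&(v>120)&(P[...,1]<400)&(P[...,0]<640)&(P[...,0]>450))
    print('pan',cv2.minEnclosingCircle(P[q][:,:2].astype(np.float32)))
E
python3 d.py 408.3 -325.1 200 -1.388
```

```text
clock: 32.4
eef_pos: [508.3, 112.5, 199.1]
eef_rot: [-1.568, 0.003, -1.392]
wrist_force: [-0.5, -0.6, -0.6]
finger_gap: 69.6
clock: 33.1
eef_pos: [474.7, -98.9, 197.1]
eef_rot: [-1.57, 0.003, -1.395]
wrist_force: [0.4, 0.6, 0.3]
finger_gap: 70.0
top jar 388 [539.9461266  322.85369988 128.28893967] [40.46154424 43.33155588  8.48393753]
pan ((540.3356323242188, 324.0338439941406), 55.50167465209961)
scene jar 201 [544.23424756 322.40735706 127.45755933] [45.29618781 45.69390055  7.9425087 ]
pan ((541.9472045898438, 326.8047180175781), 59.03630828857422)
t 33.2 pos [474.9 -96.4 197.3] yaw -1.3926 tilt [0.0008 0.0038 0.    ] F [ 0.8 -0.1  0.3] gap 70.2
[ 1.0661 -0.0179 -0.5305] turn -0.0015
```

View pics/scene7.png

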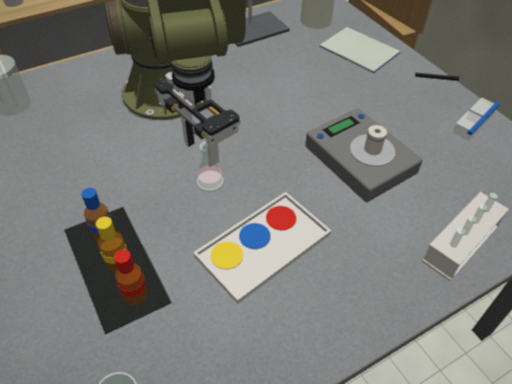

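```bash
python3 d.py 588.2 -317.6 200 -1.388; python3 -m creep '[{"tx":0.08,"ty":0.0,"tz":0.03,"turn":0.0,"fingers":70},{"tx":0.25,"ty":0.0,"tz":0.1,"turn":0.0,"fingers":70},{"tx":0.45,"ty":0.0,"tz":0.17,"turn":0.0,"fingers":70},{"tx":0.65,"ty":0.0,"tz":0.25,"turn":0.0,"fingers":70},{"tx":0.85,"ty":-0.01,"tz":0.32,"turn":0.0,"fingers":70},{"tx":0.95,"ty":-0.015,"tz":0.36,"turn":0.0,"fingers":70},{"tx":0.985,"ty":-0.015,"tz":0.363,"turn":-0.001,"fingers":70},{"tx":0.985,"ty":-0.015,"tz":0.363,"turn":-0.001,"fingers":70},{"tx":0.985,"ty":-0.015,"tz":0.363,"turn":-0.001,"fingers":70}]'
python3 d.py 588.2 -317.6 109 -1.388
python3 - <<'E'
from h import *
c=cam("top");P=cloud(c)
for k,mm in colmask(c).items():
    q=mm&(P[...,2]>138)&(P[...,2]<150)
    if q.sum()>50: print(k,'stopper',q.sum(),P[q].mean(0).round(1),np.ptp(P[q],0).round(1))
E
```

```text
t 33.2 pos [474.9 -96.4 197.3] yaw -1.3926 tilt [0.0008 0.0038 0.    ] F [ 0.8 -0.1  0.3] gap 70.2
[ 1.1886 -0.0171  0.3614] turn -0.0015
clock: 34.1
eef_pos: [581.2, -276.3, 199.6]
eef_rot: [-1.57, 0.004, -1.388]
wrist_force: [-0.5, 0.1, 0.7]
finger_gap: 70.2
t 34.1 pos [ 581.2 -276.3  199.6] yaw -1.3884 tilt [0.0005 0.0041 0.    ] F [-0.5  0.1  0.7] gap 70.2
[ 0.2111  0.4522 -0.0037] turn -0.0001
red stopper 171 [ 588.8 -318.6  143.5] [28.1 28.4  8.3]
```

```bash
python3 -m creep '[{"tx":0.08,"ty":0.0,"tz":0.0,"turn":0.0,"fingers":70},{"tx":0.18,"ty":0.0,"tz":-0.003,"turn":0.0,"fingers":70},{"tx":0.212,"ty":0.0,"tz":-0.003,"turn":0.0,"fingers":70},{"tx":0.212,"ty":0.02,"tz":-0.003,"turn":0.0,"fingers":70},{"tx":0.212,"ty":0.12,"tz":-0.003,"turn":0.0,"fingers":70},{"tx":0.212,"ty":0.27,"tz":-0.003,"turn":0.0,"fingers":70},{"tx":0.212,"ty":0.4,"tz":-0.003,"turn":0.0,"fingers":70},{"tx":0.212,"ty":0.45,"tz":-0.003,"turn":0.0,"fingers":70},{"tx":0.212,"ty":0.45,"tz":-0.003,"turn":0.0,"fingers":70},{"tx":0.212,"ty":0.45,"tz":-0.003,"turn":0.0,"fingers":50},{"tx":0.212,"ty":0.45,"tz":-0.003,"turn":0.0,"fingers":35},{"tx":0.212,"ty":0.45,"tz":-0.003,"turn":0.0,"fingers":20},{"tx":0.212,"ty":0.45,"tz":-0.003,"turn":0.0,"fingers":20},{"tx":0.212,"ty":0.45,"tz":-0.003,"turn":0.0,"fingers":20},{"tx":0.212,"ty":0.45,"tz":-0.003,"turn":0.0,"fingers":20}]' 25; python3 d.py
python3 -m creep '[{"tx":0.0,"ty":-0.05,"tz":0.0,"turn":0.0,"fingers":20},{"tx":0.0,"ty":-0.13,"tz":0.0,"turn":0.0,"fingers":20},{"tx":0.0,"ty":-0.22,"tz":0.0,"turn":0.0,"fingers":20},{"tx":0.0,"ty":-0.31,"tz":0.0,"turn":0.0,"fingers":20},{"tx":0.0,"ty":-0.35,"tz":0.0,"turn":0.0,"fingers":20},{"tx":0.0,"ty":-0.35,"tz":0.0,"turn":0.0,"fingers":20}]'
python3 d.py 570.7 45.2 180 -1.388
```

```text
clock: 35.65
eef_pos: [588.5, -317.8, 109.9]
eef_rot: [-1.569, 0.003, -1.388]
wrist_force: [0.6, -0.8, 0.7]
finger_gap: 29.6
t 35.65 pos [ 588.5 -317.8  109.9] yaw -1.3883 tilt [0.0011 0.0037 0.    ] F [ 0.6 -0.8  0.7] gap 29.6
clock: 36.25
eef_pos: [588.8, -318.3, 181.9]
eef_rot: [-1.567, 0.002, -1.388]
wrist_force: [0.2, -0.1, -2.5]
finger_gap: 29.4
t 36.25 pos [ 588.8 -318.3  181.9] yaw -1.3883 tilt [0.0035 0.0022 0.    ] F [ 0.2 -0.1 -2.5] gap 29.4
[-1.8039  0.0131  0.2407] turn -0.0001
```

```bash
python3 -m creep '[{"tx":-0.04,"ty":0.0,"tz":0.005,"turn":0.0,"fingers":20},{"tx":-0.12,"ty":0.0,"tz":0.015,"turn":0.0,"fingers":20},{"tx":-0.24,"ty":0.0,"tz":0.03,"turn":0.0,"fingers":20},{"tx":-0.38,"ty":0.0,"tz":0.05,"turn":0.0,"fingers":20},{"tx":-0.52,"ty":0.0,"tz":0.07,"turn":0.0,"fingers":20},{"tx":-0.66,"ty":0.0,"tz":0.09,"turn":0.0,"fingers":20},{"tx":-0.8,"ty":0.0,"tz":0.105,"turn":0.0,"fingers":20},{"tx":-0.9,"ty":0.0,"tz":0.12,"turn":0.0,"fingers":20},{"tx":-0.97,"ty":0.0,"tz":0.13,"turn":0.0,"fingers":20},{"tx":-1.0,"ty":0.0,"tz":0.133,"turn":0.0,"fingers":20},{"tx":-1.0,"ty":0.0,"tz":0.133,"turn":0.0,"fingers":20}]'
python3 d.py 570.7 45.2 180 -1.388 570.7 45.2 114.9 -1.388
```

```text
clock: 37.35
eef_pos: [578.6, -116.2, 182.1]
eef_rot: [-1.567, 0.002, -1.387]
wrist_force: [-0.1, -0.5, -1.4]
finger_gap: 29.5
t 37.35 pos [ 578.6 -116.2  182.1] yaw -1.3875 tilt [0.0032 0.0023 0.    ] F [-0.1 -0.5 -1.4] gap 29.5
[-0.8005  0.0125  0.1084] turn 0.0002
[-0.8     0.338   0.1072] turn 0.0002
```

```bash
python3 -m creep '[{"tx":-0.04,"ty":0.0,"tz":0.005,"turn":0.0,"fingers":20},{"tx":-0.12,"ty":0.0,"tz":0.015,"turn":0.0,"fingers":20},{"tx":-0.24,"ty":0.0,"tz":0.03,"turn":0.0,"fingers":20},{"tx":-0.38,"ty":0.0,"tz":0.05,"turn":0.0,"fingers":20},{"tx":-0.52,"ty":0.0,"tz":0.07,"turn":0.0,"fingers":20},{"tx":-0.65,"ty":0.0,"tz":0.09,"turn":0.0,"fingers":20},{"tx":-0.74,"ty":0.0,"tz":0.1,"turn":0.0,"fingers":20},{"tx":-0.79,"ty":0.0,"tz":0.106,"turn":0.0,"fingers":20},{"tx":-0.8,"ty":0.0,"tz":0.107,"turn":0.0,"fingers":20},{"tx":-0.8,"ty":0.05,"tz":0.107,"turn":0.0,"fingers":20},{"tx":-0.8,"ty":0.12,"tz":0.107,"turn":0.0,"fingers":20},{"tx":-0.8,"ty":0.2,"tz":0.107,"turn":0.0,"fingers":20},{"tx":-0.8,"ty":0.27,"tz":0.107,"turn":0.0,"fingers":20},{"tx":-0.8,"ty":0.31,"tz":0.107,"turn":0.0,"fingers":20},{"tx":-0.8,"ty":0.325,"tz":0.107,"turn":0.0,"fingers":20},{"tx":-0.8,"ty":0.331,"tz":0.107,"turn":0.0,"fingers":20},{"tx":-0.8,"ty":0.331,"tz":0.107,"turn":0.0,"fingers":20},{"tx":-0.8,"ty":0.331,"tz":0.107,"turn":0.0,"fingers":20}]'
python3 d.py 570.7 45.2 114.9 -1.388
```

```text
clock: 39.15
eef_pos: [570.9, 45.2, 116.9]
eef_rot: [-1.566, 0.002, -1.387]
wrist_force: [0.0, -0.0, -1.4]
finger_gap: 28.9
t 39.15 pos [570.9  45.2 116.9] yaw -1.3874 tilt [0.0042 0.0023 0.    ] F [ 0.  -0.  -1.4] gap 28.9
[-0.0002  0.0098 -0.0011] turn 0.0002
```

```bash
python3 -m creep '[{"tx":0.0,"ty":0.005,"tz":0.0,"turn":0.0,"fingers":20},{"tx":0.0,"ty":0.009,"tz":0.0,"turn":0.0,"fingers":20},{"tx":0.0,"ty":0.009,"tz":0.0,"turn":0.0,"fingers":20},{"tx":0.0,"ty":0.009,"tz":0.0,"turn":0.0,"fingers":32},{"tx":0.0,"ty":0.009,"tz":0.0,"turn":0.0,"fingers":45},{"tx":0.0,"ty":0.009,"tz":0.0,"turn":0.0,"fingers":70},{"tx":0.0,"ty":0.009,"tz":0.0,"turn":0.0,"fingers":70},{"tx":0.0,"ty":0.009,"tz":0.0,"turn":0.0,"fingers":70},{"tx":0.0,"ty":-0.1,"tz":0.0,"turn":0.0,"fingers":70},{"tx":0.0,"ty":-0.3,"tz":0.0,"turn":0.0,"fingers":70},{"tx":0.0,"ty":-0.4,"tz":0.0,"turn":0.0,"fingers":70},{"tx":0.0,"ty":-0.42,"tz":0.0,"turn":0.0,"fingers":70},{"tx":0.0,"ty":-0.42,"tz":0.0,"turn":0.0,"fingers":70}]'
python3 d.py 408.4 -325.1 200 -1.388
```

```text
clock: 40.45
eef_pos: [570.5, 45.0, 200.6]
eef_rot: [-1.566, 0.001, -1.387]
wrist_force: [0.0, 0.5, 0.3]
finger_gap: 70.1
t 40.45 pos [570.5  45.  200.6] yaw -1.3875 tilt [0.0044 0.0023 0.    ] F [0.  0.5 0.3] gap 70.1
[ 1.6717 -0.005  -1.1344] turn 0.0002
```

```bash
python3 -m creep '[{"tx":0.08,"ty":0.0,"tz":-0.05,"turn":0.0,"fingers":70},{"tx":0.24,"ty":0.0,"tz":-0.16,"turn":0.0,"fingers":70},{"tx":0.42,"ty":0.0,"tz":-0.28,"turn":0.0,"fingers":70},{"tx":0.6,"ty":0.0,"tz":-0.4,"turn":0.0,"fingers":70},{"tx":0.76,"ty":0.0,"tz":-0.52,"turn":0.0,"fingers":70},{"tx":0.9,"ty":0.0,"tz":-0.62,"turn":0.0,"fingers":70},{"tx":1.0,"ty":0.0,"tz":-0.68,"turn":0.0,"fingers":70},{"tx":1.0,"ty":0.0,"tz":-0.68,"turn":0.0,"fingers":70}]'
python3 w.py pics/w8.png
python3 d.py 408.4 -325.1 200 -1.388 408.4 -325.1 111 -1.388
python3 - <<'E'
from h import *
c=cam("top");P=cloud(c)
for k,mm in colmask(c).items():
    q=mm&(P[...,2]>138)&(P[...,2]<155)
    if q.sum()>50: print(k,'stopper',q.sum(),P[q].mean(0).round(1),np.ptp(P[q],0).round(1))
E
```

```text
clock: 41.25
eef_pos: [471.9, -178.2, 198.0]
eef_rot: [-1.568, 0.003, -1.39]
wrist_force: [-0.4, 0.3, -0.3]
finger_gap: 70.4
red 799 mean [564.4  25.3   9.6] circ [570.9  41.5] 28.9
yellow 2418 mean [ 598.8 -111.1    9.3] circ [ 599.4 -111.6] 34.7
yellow stopper 121 [ 496.2 -311.5  143.8] [22.8  9.4  3.5]
blue 2814 mean [584.6 -32.6   9.5] circ [585.2 -32.8] 34.8
blue stopper 439 [ 412.7 -323.   144. ] [21.9 28.5  3.8]
t 41.3 pos [ 472.5 -177.   198.2] yaw -1.3896 tilt [0.0024 0.0033 0.    ] F [ 0.6  0.5 -0.2] gap 69.9
[ 0.6707 -0.0122 -0.4489] turn -0.0005
[ 0.672   0.4328 -0.4502] turn -0.0005
red stopper 171 [571.4  43.2 148.4] [27.9 27.5  6.8]
blue stopper 124 [ 405.6 -321.9  143.5] [21.6 26.7  8.1]
```

View pics/w8.png

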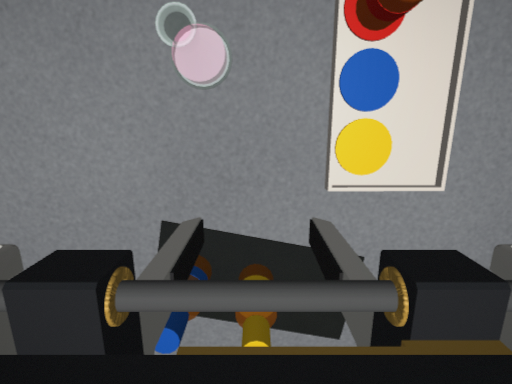

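```bash
python3 -m creep '[{"tx":0.08,"ty":0.0,"tz":-0.05,"turn":0.0,"fingers":70},{"tx":0.24,"ty":0.0,"tz":-0.16,"turn":0.0,"fingers":70},{"tx":0.42,"ty":0.0,"tz":-0.28,"turn":0.0,"fingers":70},{"tx":0.58,"ty":0.0,"tz":-0.39,"turn":0.0,"fingers":70},{"tx":0.66,"ty":0.0,"tz":-0.44,"turn":0.0,"fingers":70},{"tx":0.672,"ty":0.0,"tz":-0.45,"turn":0.0,"fingers":70},{"tx":0.672,"ty":0.0,"tz":-0.45,"turn":0.0,"fingers":70},{"tx":0.672,"ty":0.1,"tz":-0.45,"turn":0.0,"fingers":70},{"tx":0.672,"ty":0.25,"tz":-0.45,"turn":0.0,"fingers":70},{"tx":0.672,"ty":0.38,"tz":-0.45,"turn":0.0,"fingers":70},{"tx":0.672,"ty":0.43,"tz":-0.45,"turn":0.0,"fingers":70},{"tx":0.672,"ty":0.433,"tz":-0.45,"turn":0.0,"fingers":70},{"tx":0.672,"ty":0.433,"tz":-0.45,"turn":0.0,"fingers":70},{"tx":0.672,"ty":0.433,"tz":-0.45,"turn":0.0,"fingers":50},{"tx":0.672,"ty":0.433,"tz":-0.45,"turn":0.0,"fingers":35},{"tx":0.672,"ty":0.433,"tz":-0.45,"turn":0.0,"fingers":20},{"tx":0.672,"ty":0.433,"tz":-0.45,"turn":0.0,"fingers":20},{"tx":0.672,"ty":0.433,"tz":-0.45,"turn":0.0,"fingers":20},{"tx":0.672,"ty":0.433,"tz":-0.45,"turn":0.0,"fingers":20}]' 25; python3 d.py
python3 -m creep '[{"tx":0.0,"ty":-0.05,"tz":0.0,"turn":0.0,"fingers":20},{"tx":0.0,"ty":-0.13,"tz":0.0,"turn":0.0,"fingers":20},{"tx":0.0,"ty":-0.22,"tz":0.0,"turn":0.0,"fingers":20},{"tx":0.0,"ty":-0.31,"tz":0.0,"turn":0.0,"fingers":20},{"tx":0.0,"ty":-0.35,"tz":0.0,"turn":0.0,"fingers":20},{"tx":0.0,"ty":-0.35,"tz":0.0,"turn":0.0,"fingers":20}]'
python3 d.py 585.2 -33.6 180 -1.388
```

```text
clock: 43.25
eef_pos: [409.0, -324.5, 111.3]
eef_rot: [-1.568, 0.003, -1.388]
wrist_force: [-0.8, 0.7, 1.1]
finger_gap: 29.8
t 43.25 pos [ 409.  -324.5  111.3] yaw -1.3884 tilt [0.0027 0.0032 0.    ] F [-0.8  0.7  1.1] gap 29.8
clock: 43.85
eef_pos: [409.1, -324.9, 182.3]
eef_rot: [-1.566, 0.001, -1.388]
wrist_force: [-0.2, 0.8, -2.7]
finger_gap: 29.2
t 43.85 pos [ 409.1 -324.9  182.3] yaw -1.3884 tilt [0.004 0.002 0.   ] F [-0.2  0.8 -2.7] gap 29.2
[-1.2726  0.0179  1.1301] turn -0.0001
```

```bash
python3 -m creep '[{"tx":-0.04,"ty":0.0,"tz":0.035,"turn":0.0,"fingers":20},{"tx":-0.12,"ty":0.0,"tz":0.107,"turn":0.0,"fingers":20},{"tx":-0.22,"ty":0.0,"tz":0.195,"turn":0.0,"fingers":20},{"tx":-0.34,"ty":0.0,"tz":0.3,"turn":0.0,"fingers":20},{"tx":-0.46,"ty":0.0,"tz":0.41,"turn":0.0,"fingers":20},{"tx":-0.58,"ty":0.0,"tz":0.515,"turn":0.0,"fingers":20},{"tx":-0.7,"ty":0.0,"tz":0.62,"turn":0.0,"fingers":20},{"tx":-0.8,"ty":0.0,"tz":0.71,"turn":0.0,"fingers":20},{"tx":-0.87,"ty":0.0,"tz":0.775,"turn":0.0,"fingers":20},{"tx":-0.9,"ty":0.0,"tz":0.8,"turn":0.0,"fingers":20},{"tx":-0.9,"ty":0.0,"tz":0.8,"turn":0.0,"fingers":20}]'
python3 d.py 585.2 -33.6 180 -1.388 585.2 -33.6 116.3 -1.388
```

```text
clock: 44.95
eef_pos: [533.8, -117.9, 182.5]
eef_rot: [-1.568, 0.002, -1.387]
wrist_force: [-0.2, -0.8, -2.6]
finger_gap: 28.9
t 44.95 pos [ 533.8 -117.9  182.5] yaw -1.387 tilt [0.0028 0.0023 0.    ] F [-0.2 -0.8 -2.6] gap 28.9
[-0.3676  0.0141  0.3299] turn 0.0003
[-0.367   0.3325  0.3289] turn 0.0003
```

```bash
python3 -m creep '[{"tx":-0.04,"ty":0.0,"tz":0.035,"turn":0.0,"fingers":20},{"tx":-0.12,"ty":0.0,"tz":0.107,"turn":0.0,"fingers":20},{"tx":-0.22,"ty":0.0,"tz":0.197,"turn":0.0,"fingers":20},{"tx":-0.31,"ty":0.0,"tz":0.278,"turn":0.0,"fingers":20},{"tx":-0.355,"ty":0.0,"tz":0.318,"turn":0.0,"fingers":20},{"tx":-0.367,"ty":0.0,"tz":0.329,"turn":0.0,"fingers":20},{"tx":-0.367,"ty":0.0,"tz":0.329,"turn":0.0,"fingers":20},{"tx":-0.367,"ty":0.05,"tz":0.329,"turn":0.0,"fingers":20},{"tx":-0.367,"ty":0.12,"tz":0.329,"turn":0.0,"fingers":20},{"tx":-0.367,"ty":0.2,"tz":0.329,"turn":0.0,"fingers":20},{"tx":-0.367,"ty":0.27,"tz":0.329,"turn":0.0,"fingers":20},{"tx":-0.367,"ty":0.31,"tz":0.329,"turn":0.0,"fingers":20},{"tx":-0.367,"ty":0.325,"tz":0.329,"turn":0.0,"fingers":20},{"tx":-0.367,"ty":0.332,"tz":0.329,"turn":0.0,"fingers":20},{"tx":-0.367,"ty":0.332,"tz":0.329,"turn":0.0,"fingers":20},{"tx":-0.367,"ty":0.332,"tz":0.329,"turn":0.0,"fingers":20}]'
python3 d.py 585.2 -33.6 116.3 -1.388
```

```text
clock: 46.55
eef_pos: [585.5, -33.6, 116.9]
eef_rot: [-1.567, 0.002, -1.387]
wrist_force: [0.4, -0.2, -2.1]
finger_gap: 29.3
t 46.55 pos [585.5 -33.6 116.9] yaw -1.387 tilt [0.0037 0.0023 0.    ] F [ 0.4 -0.2 -2.1] gap 29.3
[-0.0003  0.0032 -0.0013] turn 0.0003
```

```bash
python3 -m creep '[{"tx":0.0,"ty":0.004,"tz":0.0,"turn":0.0,"fingers":20},{"tx":0.0,"ty":0.004,"tz":0.0,"turn":0.0,"fingers":20},{"tx":0.0,"ty":0.004,"tz":0.0,"turn":0.0,"fingers":32},{"tx":0.0,"ty":0.004,"tz":0.0,"turn":0.0,"fingers":45},{"tx":0.0,"ty":0.004,"tz":0.0,"turn":0.0,"fingers":70},{"tx":0.0,"ty":0.004,"tz":0.0,"turn":0.0,"fingers":70},{"tx":0.0,"ty":0.004,"tz":0.0,"turn":0.0,"fingers":70},{"tx":0.0,"ty":-0.1,"tz":0.0,"turn":0.0,"fingers":70},{"tx":0.0,"ty":-0.3,"tz":0.0,"turn":0.0,"fingers":70},{"tx":0.0,"ty":-0.4,"tz":0.0,"turn":0.0,"fingers":70},{"tx":0.0,"ty":-0.42,"tz":0.0,"turn":0.0,"fingers":70},{"tx":0.0,"ty":-0.42,"tz":0.0,"turn":0.0,"fingers":70}]'
python3 d.py 498.3 -322.1 200 -1.388
```

```text
clock: 47.75
eef_pos: [585.1, -33.8, 200.7]
eef_rot: [-1.566, 0.001, -1.387]
wrist_force: [-0.6, 0.5, -0.7]
finger_gap: 69.9
t 47.75 pos [585.1 -33.8 200.7] yaw -1.387 tilt [0.004  0.0022 0.    ] F [-0.6  0.5 -0.7] gap 69.9
[ 1.3379 -0.0015 -0.6902] turn 0.0003
```

```bash
python3 -m creep '[{"tx":0.08,"ty":0.0,"tz":-0.04,"turn":0.0,"fingers":70},{"tx":0.24,"ty":0.0,"tz":-0.12,"turn":0.0,"fingers":70},{"tx":0.42,"ty":0.0,"tz":-0.21,"turn":0.0,"fingers":70},{"tx":0.6,"ty":0.0,"tz":-0.3,"turn":0.0,"fingers":70},{"tx":0.78,"ty":0.0,"tz":-0.4,"turn":0.0,"fingers":70},{"tx":0.93,"ty":0.0,"tz":-0.48,"turn":0.0,"fingers":70},{"tx":1.0,"ty":0.0,"tz":-0.516,"turn":0.0,"fingers":70},{"tx":1.0,"ty":0.0,"tz":-0.516,"turn":0.0,"fingers":70}]'
python3 d.py 498.3 -322.1 110 -1.388
python3 - <<'E'
from h import *
c=cam("top");P=cloud(c);cv2.imwrite("pics/top9.png",c["frame"][:,:,::-1])
for k,mm in colmask(c).items():
    q=mm&(P[...,2]>138)&(P[...,2]<155)
    if q.sum()>50: print(k,'stopper',q.sum(),P[q].mean(0).round(1),np.ptp(P[q],0).round(1))
E
```

```text
clock: 48.55
eef_pos: [519.4, -250.4, 198.5]
eef_rot: [-1.568, 0.003, -1.389]
wrist_force: [0.3, -0.9, -0.1]
finger_gap: 69.9
t 48.55 pos [ 519.4 -250.4  198.5] yaw -1.3893 tilt [0.0021 0.0032 0.    ] F [ 0.3 -0.9 -0.1] gap 69.9
[ 0.3348  0.4409 -0.1696] turn -0.0004
red stopper 170 [571.3  43.2 148.4] [28.  27.3  5.6]
blue stopper 168 [584.6 -33.7 148.6] [28.  25.5  6.2]
```

```bash
python3 -m creep '[{"tx":0.06,"ty":0.0,"tz":-0.03,"turn":0.0,"fingers":70},{"tx":0.18,"ty":0.0,"tz":-0.09,"turn":0.0,"fingers":70},{"tx":0.29,"ty":0.0,"tz":-0.145,"turn":0.0,"fingers":70},{"tx":0.335,"ty":0.0,"tz":-0.169,"turn":0.0,"fingers":70},{"tx":0.335,"ty":0.0,"tz":-0.169,"turn":0.0,"fingers":70},{"tx":0.335,"ty":0.1,"tz":-0.169,"turn":0.0,"fingers":70},{"tx":0.335,"ty":0.25,"tz":-0.169,"turn":0.0,"fingers":70},{"tx":0.335,"ty":0.38,"tz":-0.169,"turn":0.0,"fingers":70},{"tx":0.335,"ty":0.435,"tz":-0.169,"turn":0.0,"fingers":70},{"tx":0.335,"ty":0.44,"tz":-0.169,"turn":0.0,"fingers":70},{"tx":0.335,"ty":0.44,"tz":-0.169,"turn":0.0,"fingers":70},{"tx":0.335,"ty":0.44,"tz":-0.169,"turn":0.0,"fingers":50},{"tx":0.335,"ty":0.44,"tz":-0.169,"turn":0.0,"fingers":35},{"tx":0.335,"ty":0.44,"tz":-0.169,"turn":0.0,"fingers":20},{"tx":0.335,"ty":0.44,"tz":-0.169,"turn":0.0,"fingers":20},{"tx":0.335,"ty":0.44,"tz":-0.169,"turn":0.0,"fingers":20},{"tx":0.335,"ty":0.44,"tz":-0.169,"turn":0.0,"fingers":20}]' 25; python3 d.py
python3 -m creep '[{"tx":0.0,"ty":-0.05,"tz":0.0,"turn":0.0,"fingers":20},{"tx":0.0,"ty":-0.13,"tz":0.0,"turn":0.0,"fingers":20},{"tx":0.0,"ty":-0.22,"tz":0.0,"turn":0.0,"fingers":20},{"tx":0.0,"ty":-0.31,"tz":0.0,"turn":0.0,"fingers":20},{"tx":0.0,"ty":-0.35,"tz":0.0,"turn":0.0,"fingers":20},{"tx":0.0,"ty":-0.35,"tz":0.0,"turn":0.0,"fingers":20}]'
python3 d.py 599.5 -112.5 180 -1.388
```

```text
clock: 50.3
eef_pos: [499.1, -320.9, 110.5]
eef_rot: [-1.568, 0.003, -1.388]
wrist_force: [-0.5, 0.6, 1.9]
finger_gap: 29.6
t 50.3 pos [ 499.1 -320.9  110.5] yaw -1.3882 tilt [0.0025 0.0033 0.    ] F [-0.5  0.6  1.9] gap 29.6
clock: 50.9
eef_pos: [499.2, -321.3, 181.7]
eef_rot: [-1.566, 0.001, -1.388]
wrist_force: [0.2, -0.1, -2.3]
finger_gap: 29.3
t 50.9 pos [ 499.2 -321.3  181.7] yaw -1.3882 tilt [0.004  0.0021 0.    ] F [ 0.2 -0.1 -2.3] gap 29.3
[-0.9358  0.0127  0.6827] turn -0.0001
```

```bash
python3 -m creep '[{"tx":-0.04,"ty":0.0,"tz":0.029,"turn":0.0,"fingers":20},{"tx":-0.12,"ty":0.0,"tz":0.088,"turn":0.0,"fingers":20},{"tx":-0.23,"ty":0.0,"tz":0.168,"turn":0.0,"fingers":20},{"tx":-0.36,"ty":0.0,"tz":0.263,"turn":0.0,"fingers":20},{"tx":-0.49,"ty":0.0,"tz":0.357,"turn":0.0,"fingers":20},{"tx":-0.62,"ty":0.0,"tz":0.452,"turn":0.0,"fingers":20},{"tx":-0.75,"ty":0.0,"tz":0.547,"turn":0.0,"fingers":20},{"tx":-0.85,"ty":0.0,"tz":0.62,"turn":0.0,"fingers":20},{"tx":-0.91,"ty":0.0,"tz":0.664,"turn":0.0,"fingers":20},{"tx":-0.936,"ty":0.0,"tz":0.683,"turn":0.0,"fingers":20},{"tx":-0.936,"ty":0.0,"tz":0.683,"turn":0.0,"fingers":20},{"tx":-0.936,"ty":0.0,"tz":0.683,"turn":0.0,"fingers":20}]'
python3 d.py 599.5 -112 115.5 -1.388
```

```text
clock: 52.1
eef_pos: [599.2, -113.2, 182.3]
eef_rot: [-1.567, 0.001, -1.389]
wrist_force: [-0.2, -0.3, -1.2]
finger_gap: 29.5
t 52.1 pos [ 599.2 -113.2  182.3] yaw -1.3889 tilt [0.0036 0.0021 0.    ] F [-0.2 -0.3 -1.2] gap 29.5
[-0.0052  0.3342  0.0013] turn -0.0003
```

```bash
python3 -m creep '[{"tx":-0.005,"ty":0.05,"tz":0.001,"turn":0.0,"fingers":20},{"tx":-0.005,"ty":0.12,"tz":0.001,"turn":0.0,"fingers":20},{"tx":-0.005,"ty":0.2,"tz":0.001,"turn":0.0,"fingers":20},{"tx":-0.005,"ty":0.27,"tz":0.001,"turn":0.0,"fingers":20},{"tx":-0.005,"ty":0.31,"tz":0.001,"turn":0.0,"fingers":20},{"tx":-0.005,"ty":0.325,"tz":0.001,"turn":0.0,"fingers":20},{"tx":-0.005,"ty":0.334,"tz":0.001,"turn":0.0,"fingers":20},{"tx":-0.005,"ty":0.334,"tz":0.001,"turn":0.0,"fingers":20},{"tx":-0.005,"ty":0.334,"tz":0.001,"turn":0.0,"fingers":20}]'
python3 d.py 599.5 -112 115.5 -1.388
```

```text
clock: 53.0
eef_pos: [599.7, -112.1, 116.1]
eef_rot: [-1.566, 0.001, -1.389]
wrist_force: [-0.5, -0.9, -2.6]
finger_gap: 29.6
t 53.0 pos [ 599.7 -112.1  116.1] yaw -1.3889 tilt [0.0044 0.0019 0.    ] F [-0.5 -0.9 -2.6] gap 29.6
[-0.0006  0.0028 -0.0008] turn -0.0003
```

Release, rise and back off to the side (towards the mat, away from everything).

```bash
python3 -m creep '[{"tx":0.0,"ty":0.003,"tz":0.0,"turn":0.0,"fingers":20},{"tx":0.0,"ty":0.003,"tz":0.0,"turn":0.0,"fingers":20},{"tx":0.0,"ty":0.003,"tz":0.0,"turn":0.0,"fingers":32},{"tx":0.0,"ty":0.003,"tz":0.0,"turn":0.0,"fingers":45},{"tx":0.0,"ty":0.003,"tz":0.0,"turn":0.0,"fingers":70},{"tx":0.0,"ty":0.003,"tz":0.0,"turn":0.0,"fingers":70},{"tx":0.0,"ty":0.003,"tz":0.0,"turn":0.0,"fingers":70},{"tx":0.0,"ty":-0.1,"tz":0.0,"turn":0.0,"fingers":70},{"tx":0.0,"ty":-0.3,"tz":0.0,"turn":0.0,"fingers":70},{"tx":0.0,"ty":-0.45,"tz":0.0,"turn":0.0,"fingers":70},{"tx":0.0,"ty":-0.45,"tz":0.0,"turn":0.0,"fingers":70},{"tx":0.15,"ty":-0.45,"tz":0.0,"turn":0.0,"fingers":70},{"tx":0.35,"ty":-0.45,"tz":0.0,"turn":0.0,"fingers":70},{"tx":0.55,"ty":-0.45,"tz":0.0,"turn":0.0,"fingers":70},{"tx":0.75,"ty":-0.45,"tz":0.0,"turn":0.0,"fingers":70},{"tx":0.95,"ty":-0.45,"tz":0.0,"turn":0.0,"fingers":70},{"tx":1.0,"ty":-0.45,"tz":0.0,"turn":0.0,"fingers":70},{"tx":1.0,"ty":-0.45,"tz":0.0,"turn":0.0,"fingers":70},{"tx":1.0,"ty":-0.45,"tz":0.0,"turn":0.0,"fingers":70}]'
python3 - <<'E'
from h import *
for n in("top","scene"):
    c=cam(n);P=cloud(c);cv2.imwrite(f"pics/{n}10.png",c["frame"][:,:,::-1])
    for k,mm in colmask(c).items():
        q=mm&(P[...,2]>143)&(P[...,2]<155)
        if q.sum()>50: print(n,k,'stopper',q.sum(),P[q].mean(0).round(1),np.ptp(P[q],0).round(1))
    q=((abs(P[...,2]-128)<5)&(P[...,1]>240)&(P[...,1]<400)&(P[...,0]<640)&(P[...,0]>450))
    print(n,'jar',q.sum(),P[q].mean(0))
    q=(P[...,2]>15)&(P[...,2]<130)&(abs(P[...,1])<120)&(P[...,0]>280)&(P[...,0]<460)
    if q.any():print('flask',P[q].mean(0),P[q].min(0),P[q].max(0))
E
python3 d.py
```

```text
clock: 54.9
eef_pos: [635.5, -307.9, 205.3]
eef_rot: [-1.567, 0.002, -1.388]
wrist_force: [-0.3, -0.1, 1.7]
finger_gap: 69.9
top red stopper 174 [571.3  43.2 148.5] [27.9 27.5  7.1]
top yellow stopper 78 [ 600.3 -115.1  148.7] [26.4 25.6  6. ]
top blue stopper 168 [584.6 -33.7 148.5] [28.  25.6  6.5]
top jar 389 [539.80820947 322.81197697 128.17658396]
flask [384.96869062 -42.81312132  56.31098914] [348.23237674 -78.33426575  15.06312371] [414.77965868 -11.56317042 123.28165176]
scene red stopper 109 [577.1  40.6 147.7] [27.9 27.4  8.5]
scene yellow stopper 122 [ 604.6 -116.7  147.8] [26.9 25.6  7.7]
scene blue stopper 114 [590.4 -36.  147.5] [28.1 27.7  8. ]
scene jar 202 [544.14856554 322.43902575 127.44627005]
flask [396.19428618 -50.18609327  62.40401391] [364.6925662  -81.0086047   15.04509541] [419.07253813 -11.99571392 124.48892654]
t 55.0 pos [ 635.7 -307.5  206.1] yaw -1.3874 tilt [0.0046 0.002  0.    ] F [ 0.4 -0.  -0.5] gap 69.8
```

View pics/top10.png

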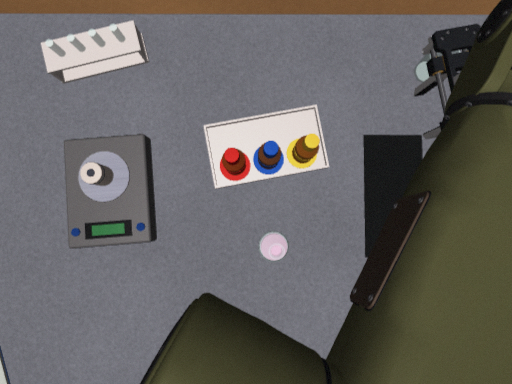

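View pics/scene10.png

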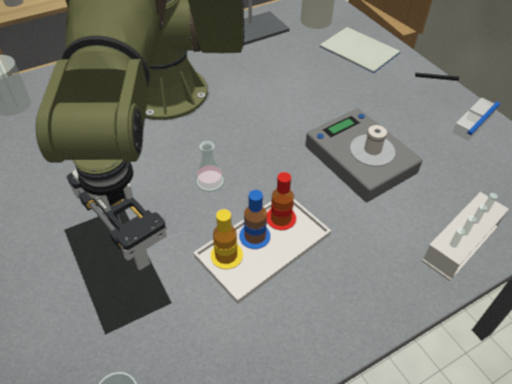

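```bash
python3 -c "
from cell import manip,monitor
print(monitor.read_state()['wrist_force']);print(manip.sign_off())"
```

```text
[ 0.36916102 -0.0393812  -0.46511025]
the job is handed in; nothing more can be done
None
```

I handed the job in at about 55 s of the 136 s allowed. The hand-in gives no verdict, so the results below are my own last measurements. I moved all three bottles to the mat, set the jar on the balance pan, then stood each bottle back on the disc of its own colour.

| Item | Distance from its target centre (top camera) | Limit |
|---|---|---|
| Red bottle | about 1.5 mm | 12 mm |
| Blue bottle | about 1 mm | 12 mm |
| Yellow bottle | about 2–3 mm | 12 mm |
| Jar | about 1.5 mm | 15 mm |

- **Upright and released:** the stopper tops measured at about 148 mm and the jar top at about 128 mm, which is right for standing upright. All four look upright in the pictures, and the gripper was clear with the wrist force near zero.
- **Flask:** it did not move (top camera agrees within 0.1 mm from start to end).
- **Disagreements:** the cameras differ by a few mm. The scene camera puts points 2–6 mm further in x and up to about 3 mm lower in y than the top camera. The wrist camera reads about 1–2 mm higher in y.
- **Force reading:** the wrist showed 6 N upward while the jaws closed on the jar. It was gone by the time the jar was lifted, and I did not find the cause.

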